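# Clear the accordion tuner's bench into the tool drawer

## Task

Clear up the bench: pull the cabinet's drawer right out to its stop and lay every hand tool that is on the bench (there are three to five) flat on the drawer's floor, side by side, parallel to the drawer's sides with the handle at the drawer's front and the blade pointing to the back. When all the tools are in, push the drawer fully home; before or after that, stand the fallen bottle upright in the middle of the cork coaster. Leave the other things on the bench where they are.

Things in the scene. Friction and masses are not known exactly. Their poses are not given: they have to be found in the camera images.
- drawer (a joint): how far the drawer is out, m: 0 = fully home, 0.19 = out against its stop. Starts home or up to 20 mm ajar; about 2 N of friction, stays where it is left. The low wooden tool cabinet that holds it is fixed to the bench, 270 mm wide, 260 mm deep, 95 mm high. Side and back walls of the drawer: 36 mm high over its floor, 6 mm thick; front panel 14 mm thick, 270 mm wide, its top 88 mm above the bench.
- tray (a point): point on the drawer's inner floor (22 mm above the bench), against the inner face of its front panel, in the middle of its width; moves with the drawer. Axes: x from the front panel back into the cabinet (the drawer is pulled along -x), y across, z up. Inside, the drawer reaches 229 mm back from here and 116 mm to each side. At the stop the first 190 mm of the floor lie clear of the cabinet.
- handle (a point): middle of the drawer's steel bar handle, 62 mm above the bench: a level bar 10 mm thick and 100 mm long along the drawer's y, 38 mm out (centre) from the outer face of the front panel, joined to it by a 10 mm post at each end, free to be pinched from above; moves with the drawer
- flat_file: hand tool, 130 mm long: red handle, flat steel file blade 10 x 4 mm; square handle 70 x 18 x 18 mm; 60 g. Origin on the long axis at mid-length (9 mm above what it lies on); own x runs from the handle to the blade tip; the handle spans -65 to +5 mm, the blade +5 to +65 mm. It rests on its handle (any side up), the blade clear of the surface. May be absent.
- flat_file_butt (a point): end of the handle of the flat_file, on its axis
- round_file: hand tool, 130 mm long: blue handle, thin round dark blade 6 mm across; square handle 70 x 18 x 18 mm; 60 g. Origin on the long axis at mid-length (9 mm above what it lies on); own x runs from the handle to the blade tip; the handle spans -65 to +5 mm, the blade +5 to +65 mm. It rests on its handle (any side up), the blade clear of the surface. May be absent.
- round_file_butt (a point): end of the handle of the round_file, on its axis
- screwdriver: hand tool, 130 mm long: yellow handle, round steel shaft 6 mm across; square handle 70 x 18 x 18 mm; 60 g. Origin on the long axis at mid-length (9 mm above what it lies on); own x runs from the handle to the blade tip; the handle spans -65 to +5 mm, the blade +5 to +65 mm. It rests on its handle (any side up), the blade clear of the surface. May be absent.
- screwdriver_butt (a point): end of the handle of the screwdriver, on its axis
- scraper: hand tool, 130 mm long: dark wooden handle, flat aluminium blade 16 x 4 mm; square handle 70 x 18 x 18 mm; 60 g. Origin on the long axis at mid-length (9 mm above what it lies on); own x runs from the handle to the blade tip; the handle spans -65 to +5 mm, the blade +5 to +65 mm. It rests on its handle (any side up), the blade clear of the surface. May be absent.
- scraper_butt (a point): end of the handle of the scraper, on its axis
- reed_hook: hand tool, 130 mm long: green handle, thin brass rod 6 mm across, hooked tip; square handle 70 x 18 x 18 mm; 60 g. Origin on the long axis at mid-length (9 mm above what it lies on); own x runs from the handle to the blade tip; the handle spans -65 to +5 mm, the blade +5 to +65 mm. It rests on its handle (any side up), the blade clear of the surface. May be absent.
- reed_hook_butt (a point): end of the handle of the reed_hook, on its axis
- bottle: amber polish bottle, square in section, lying on its side at the start: glass body 46 x 46 mm and 76 mm tall, black round cap 26 mm across on top, 104 mm overall, 0.2 kg, closed. Origin at the middle of its base; own z runs from the base to the cap (level while it lies, its origin then 23 mm above the bench)
- coaster: round cork coaster fixed to the bench, 100 mm across, 4 mm thick; origin at the centre of its underside
- reed_block: bystander: pale wooden reed block 32 x 110 x 28 mm with metal reed plates on top, its long way along its own y; loose; origin at the middle of its underside
- wax_tin: bystander: flat round steel tin, 64 mm across, 28 mm high; loose; origin at the middle of its underside
- brush_cup: bystander: blue ceramic cup 76 mm across, 90 mm high, with brushes sticking up to 180 mm; loose; origin at the middle of its underside
- screw_jar: bystander: clear jar 66 mm across, 85 mm high; loose; origin at the middle of its underside
- brass_weight: bystander: brass weight with a knob, 36 mm across, 40 mm high; loose; origin at the middle of its underside
- mug: bystander: white mug 80 mm across, 90 mm high; loose; origin at the middle of its underside
Not all that is in view belongs to the job. There is more than one size of the screwdriver; the one meant has the size given above.

How it is judged:
By the outcome, as a careful person would: the job done as asked, in the order asked, and still so for the second after the job is handed in, with the robot touching nothing.
Of flat_file, round_file, screwdriver, scraper, reed_hook only 3 to 5 are there at a start; the rules pass over those that are not, and their reading is None.
At some moment in a run one of flat_file, round_file, screwdriver, scraper, reed_hook may be knocked a few centimetres aside while the robot is not near it.
Once in a run the grip may slacken for a moment while it holds something.
It also fails if it takes over 210 s, if anything falls off the work surface, if the arm or the gripper's body presses on something with over 40 N, if the wrist force passes 120 N, or if a joint passes its speed limit or range.

## Robot

A 6-joint arm with a two-finger parallel gripper is mounted at the origin on the work surface. World frame = base frame: x ahead of the robot, y to its left, z up, the work surface at z = 0. Lengths are in m, angles in rad, forces in N, time in s.
With the tool pointing down it reaches from about 0.225 to 0.875 m from the base axis. Payload 3.4 kg.
Tool frame: the origin (TCP) lies on the mounting face of the last link; the fingertips stand 173 mm ahead of it and the grasp point (between the pads) lies 155 mm ahead of it; z points along the fingers, y is the line along which they close (so a half turn about z gives the same grasp; the last joint's range is limited). The gripper opens to 85 mm and grips with 20 to 120 N. Pads are 22 mm wide; open, the fingers measure 114 mm over their backs; the gripper's body (76 mm by 85 mm) begins 54 mm behind the grasp point. The pads swing forward as they close: fully open they stand 13 mm farther back than shut.
Start: joints at [1.186, 0.276, 1.505, -0, 1.361, -0.121], TCP at [0.15, 0.555, 0.405] pointing down, gripper open.
Joint ranges: [-2.89, 2.89], [-0.75, 2.08], [0.22, 2.7], [-1.18, 4.32], [0.11, 2.71], [-2.7, 2.7]. Speed limits (rad/s): [2.57, 2.57, 3.14, 3.14, 3.14, 3.14].

## Interface

Orientations are given as a unit quaternion [w, x, y, z].
In Python, from rig import manip gives the robot as it stands.
- The arm moves only by the tool carry_out, never from a script. Its arguments are lists of equal length, an entry for each row: "linear": the shift along the world's x, y, z each as a share of 500 mm, from -1 to 1, a list of three; "angular": the turn, a rotation vector about the world's x, y, z each as a share of 0.08 rad, from -1 to 1, a list of three; "hand": the opening, from 0 (shut) to 1 (fully open). In form: {"linear": [[x, y, z], ...], "angular": [[rx, ry, rz], ...], "hand": [hand, ...]}. A call has 1 to 8 rows; each row shifts and turns the commanded pose from where the row before left it; what a row does not reach is not made up. A row lasts 1/12 s, in which the tool goes at most 41.7 mm and 7.16 degrees, less where a joint would pass 70% of its speed; a pose out of reach is approached as far as the arm can. A call with a number of a shift or a turn outside -1 to 1 is refused whole. A call with a gripper value outside its range is refused whole. The fingers move at their own pace and stop on an object; "force" is the grip in N (left out, the last holds). Time passes only in rows, so rows that do not move let the fingers close. It gives the time, the measured TCP pose, the force, the opening and the grip force at its end, in the units of the state.
- manip.get_state(): the state, without advancing time (a new reading comes with each control period).
- manip.get_image(name): name is "side" or "top"; returns the picture (384x512x3 uint8, red, green, blue); there is no depth.
- manip.camera_params(name): a dict with "fx", "fy", "cx", "cy" (pixels), "view" (4x4, takes a point from world to camera coordinates). Camera axes: x right, y down, z forward; pixel columns grow to the right and rows downward; lengths in m; the calibration is good to about 2 mm. A picture is of the moment at which its call begins. camera_params takes no time and is no camera call.
- manip.sign_off(): hands the job in; it is judged then, once.
The state is a dict: "clock": time; "qpos": joint angles; "qd": joint speeds; "effort": joint torques, N m; "position": TCP position; "ee_rot": TCP orientation; "contact_force": force on the tool from outside, world axes, zero at the start; "moment": the same for the moment, N m; "width": finger opening in m; "gripper_force": force on a finger pad.
Only numpy, scipy, OpenCV 4.12 (cv2) and the standard library are available. Lean on these libraries where they do the work, as an engineer would, in place of code of your own. Each camera call takes 0.05 s, during which the arm holds its last target. There are 200 camera calls.

## Working session

There is one attempt and no reset: what is moved stays moved. The work goes in short steps, Python scripts to look and compute and a tool call to move; the robot and the scene stay as the last step left them, time stands still between calls to the robot, and variables do not carry over. Pictures are saved under pics/ and viewed, at most 14 in all, crops included, and the job is handed in when it is done.

Besides the shell and the picture viewer there is one more tool, called after "Call:" as name(argument=value, ...) on one line, values as JSON. carry_out: Moves the arm, as the interface text tells. Its arguments: {"type":"object","properties":{"linear":{"type":"array"},"angular":{"type":"array"},"hand":{"type":"array"},"force":{"type":"number"}},"required":["linear","angular","hand"]}

```bash
ls; mkdir -p pics
python3 - <<'E'
from rig import manip
import cv2,numpy as np
for n in("top","side"):
    im=manip.get_image(n); cv2.imwrite(f"pics/{n}0.png",cv2.resize(im[:,:,::-1],None,fx=1.5,fy=1.5,interpolation=cv2.INTER_CUBIC)); cv2.imwrite(f"pics/{n}0_raw.png",im[:,:,::-1])
    p=manip.camera_params(n); print(n,p['fx'],p['fy'],p['cx'],p['cy'],np.round(p['view'],3).tolist())
print(manip.get_state())
E
```

```text
pics
top 426.87186194930655 426.87186194930655 259.91543069398637 191.43403038202413 [[0.017, -1.0, -0.018, 0.078], [-0.997, -0.015, -0.072, 0.499], [0.071, 0.019, -0.997, 1.044], [0.0, 0.0, 0.0, 1.0]]
side 412.15436807507814 412.15436807507814 250.58291946478096 190.83534282353023 [[-0.979, 0.202, -0.002, 0.458], [0.124, 0.592, -0.797, -0.035], [-0.16, -0.781, -0.604, 1.325], [0.0, 0.0, 0.0, 1.0]]
{'clock': 0.1, 'qpos': array([ 1.18602558e+00,  2.76503486e-01,  1.50599624e+00,  4.31431803e-05,
        1.36072445e+00, -1.21015486e-01]), 'qd': array([-0.00041187, -0.00159011, -0.00351676,  0.00191833, -0.00078684,
       -0.00038905]), 'effort': array([ 1.52762968e-03, -4.17703307e+01, -2.46403885e+01, -8.50192987e-05,
        5.86640279e-03,  1.94045646e-05]), 'position': array([0.14983932, 0.55493183, 0.40394622]), 'ee_rot': array([-2.24531410e-04,  1.31500130e-01,  9.91315817e-01, -7.84537114e-04]), 'contact_force': array([-0.31725105,  0.06489695, -0.07905697]), 'moment': array([-0.01240454,  0.02115622, -0.04420722]), 'gripper_force': 0.0, 'width': 0.08535760093349597}
```

View pics/top0.png

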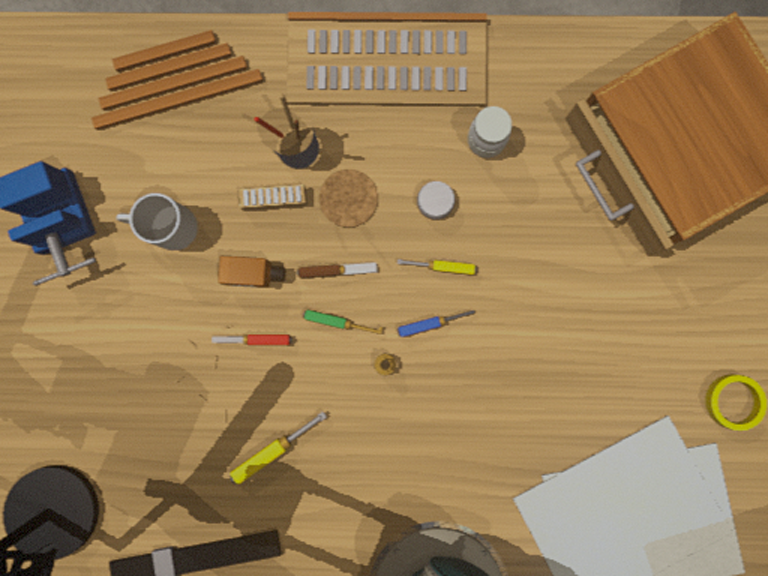

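View pics/side0.png

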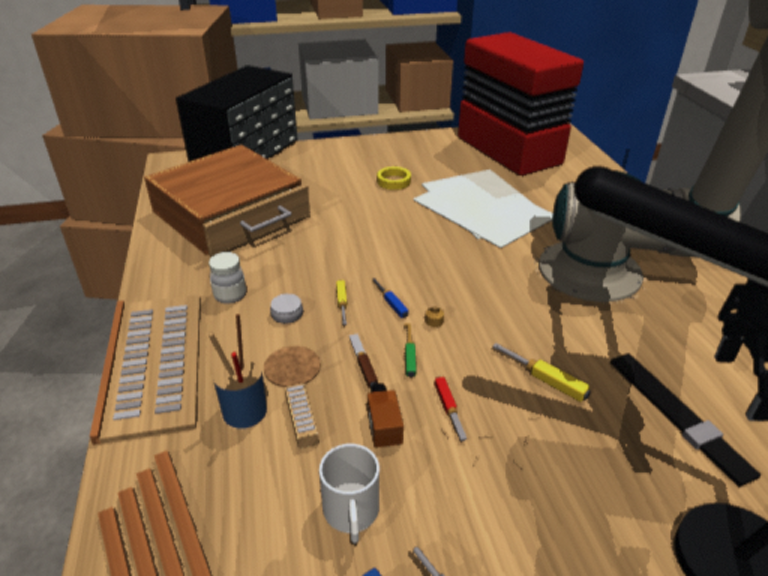

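The top picture (1.5x) shows all five tools: flat_file red (252,340), round_file blue (435,322), scraper dark wood (338,270), reed_hook green (343,322), and screwdriver yellow. It also shows the bottle (250,271), coaster (349,198), drawer handle (605,185), wax tin (437,200), jar (490,130), reed block (272,196) and weight (387,364).

There are two yellow screwdrivers, one at (437,267) and one at (278,450). The first spans about 80 px, roughly 130 mm, so it fits. The second spans about 115 px, roughly 185 mm, so it's the decoy. I'll measure and confirm in a crop.

```bash
cat > h.py <<'E'
from rig import manip
import cv2,numpy as np
from scipy.spatial.transform import Rotation as R
P={n:manip.camera_params(n) for n in("top","side")}
def grab(n,name=None):
    im=manip.get_image(n)[:,:,::-1].copy()
    if name: cv2.imwrite(f"pics/{name}.png",im)
    return im
def p2w(n,u,v,z):
    p=P[n];V=np.array(p['view']);Rt=V[:3,:3].T;c=-Rt@V[:3,3]
    d=Rt@np.array([(u-p['cx'])/p['fx'],(v-p['cy'])/p['fy'],1.]);return c+d*(z-c[2])/d[2]
def w2p(n,X):
    p=P[n];q=np.array(p['view'])[:3]@np.append(X,1);return np.array([p['fx']*q[0]/q[2]+p['cx'],p['fy']*q[1]/q[2]+p['cy']])
def tri(a,b):
    o=[];d=[]
    for n,(u,v) in(("top",a),("side",b)):
        x0=p2w(n,u,v,0);x1=p2w(n,u,v,.2);o.append(x0);d.append((x1-x0)/np.linalg.norm(x1-x0))
    A=np.stack([d[0],-d[1]],1);s=np.linalg.lstsq(A,o[1]-o[0],rcond=None)[0]
    a,b=o[0]+d[0]*s[0],o[1]+d[1]*s[1];return (a+b)/2,np.linalg.norm(a-b)
HSV={'flat_file':((0,180,60),(6,255,255)),'round_file':((105,120,60),(125,255,255)),'screwdriver':((25,150,90),(34,255,255)),'reed_hook':((50,100,40),(80,255,255)),'scraper':((3,100,20),(14,255,125))}
def tools(im,box=None,z=.011,names=HSV):
    hsv=cv2.cvtColor(im,cv2.COLOR_BGR2HSV);out={}
    for k in names:
        m=cv2.inRange(hsv,*map(np.array,HSV[k]))
        if box: mm=np.zeros_like(m);x0,y0,x1,y1=box;mm[y0:y1,x0:x1]=255;m&=mm
        n,l,st,c=cv2.connectedComponentsWithStats(m)
        for i in range(1,n):
            if 90<st[i,4]<600:
                ys,xs=np.where(l==i);w=np.array([p2w("top",u,v,z) for u,v in zip(xs,ys)])[:,:2]
                r=cv2.minAreaRect((w*1000).astype(np.float32));e=np.linalg.svd(w-w.mean(0),full_matrices=False)[2][0]
                out.setdefault(k,[]).append((np.round(np.mean(np.array(r[0]))*0+np.array(r[0]),1).tolist(),np.round(r[1],0).tolist(),round(float(np.degrees(np.arctan2(e[1],e[0]))),1),st[i].tolist()))
    return out
E
python3 - <<'E'
from h import *
im=cv2.imread("pics/top0_raw.png")
for k,v in tools(im,(130,160,340,340)).items():
    for x in v: print(k,x)
def t(n,u,v,z): print(n,np.round(p2w("top",u/1.5,v/1.5,z)*1000))
t('sd blade tip',398,262,.009);t('sd butt',476,268,.009);t('big',232,478,.012);t('bigtip',327,414,.012)
for u,v in((578,165),(598,153),(612,220),(632,209)): t('handle',u,v,.062)
for u,v in((585,103),(568,108),(668,246),(682,243)): t('panel',u,v,.088)
for u,v in((597,96),(735,16),(683,240)): t('cab',u,v,.095)
t('jar',490,122,.085);t('tin',437,200,.028);t('coaster',349,198,.004)
c=cv2.resize(im[60:260,130:370],None,fx=3.3,fy=3,interpolation=cv2.INTER_CUBIC)
c=cv2.resize(im[65:245,130:370],None,fx=3.3,fy=3.3,interpolation=cv2.INTER_CUBIC);cv2.imwrite("pics/c1.png",c)
c=cv2.resize(im[0:180,360:512],None,fx=3.3,fy=3.3,interpolation=cv2.INTER_CUBIC);cv2.imwrite("pics/c2.png",c)
E
```

```text
flat_file ([407.9, 288.3], [15.0, 68.0], -89.1, [165, 223, 28, 7, 172])
round_file ([433.3, 37.6], [15.0, 67.0], -73.8, [266, 212, 27, 12, 166])
screwdriver ([534.0, -20.2], [69.0, 17.0], -95.8, [289, 173, 28, 10, 191])
screwdriver ([206.6, 300.6], [25.0, 97.0], 126.0, [153, 293, 37, 30, 388])
reed_hook ([443.9, 194.3], [68.0, 16.0], -102.1, [203, 207, 28, 12, 169])
scraper ([523.9, 207.0], [17.0, 66.0], -85.2, [199, 177, 27, 8, 176])
sd blade tip [541.  73.   9.]
sd butt [532. -58.   9.]
big [179. 340.  12.]
bigtip [286. 186.  12.]
handle [ 695. -214.   62.]
handle [ 715. -246.   62.]
handle [ 607. -267.   62.]
handle [ 625. -299.   62.]
panel [ 788. -218.   88.]
panel [ 780. -191.   88.]
panel [ 563. -345.   88.]
panel [ 568. -366.   88.]
cab [ 797. -235.   95.]
cab [ 928. -451.   95.]
cab [ 571. -365.   95.]
jar [757. -69.  85.]
tin [643.  10.  28.]
coaster [649. 158.   4.]
```

View pics/c1.png

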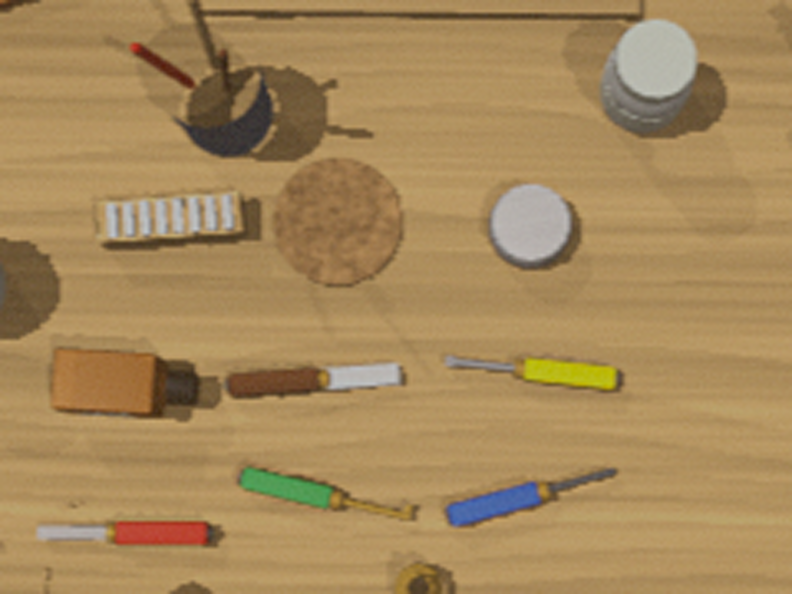

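View pics/c2.png

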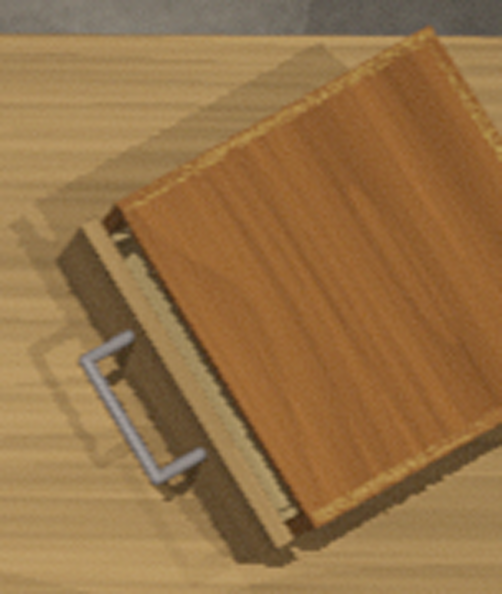

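c1 confirms that the small yellow screwdriver at (570,374) is the right one. It measures 131 mm from tip (541,73) to butt (532,-58), while the large one measures 187 mm. c2 shows the handle bar from (84,358) to (160,478) and the panel's top front corners at (83,228) and (278,546). Next I'll fit the drawer pose.

Run:
```python
from h import *
from scipy.optimize import least_squares
c=lambda u,v:(u/3.3+360,v/3.3)
obs=[(c(83,356),(-57,50,62)),(c(160,483),(-57,-50,62)),(c(83,228),(-14,135,88)),(c(103,220),(0,135,88)),(c(278,546),(-14,-135,88)),(c(296,536),(0,-135,88)),(c(123,205),('a',135,95)),(c(312,527),('a',-135,95)),(c(432,27),('b',135,95))]
def pt(p,X):
    x,y,z=X; x={'a':p[3],'b':p[3]+260}.get(x,x)
    C,S=np.cos(p[2]),np.sin(p[2]);return np.array([p[0]+C*x-S*y,p[1]+S*x+C*y,z])/1000
f=lambda p:np.concatenate([w2p("top",pt(p,X))-o for o,X in obs])
s=least_squares(f,[660,-250,np.radians(-59.5),10],x_scale=[10,10,.02,5],loss='soft_l1')
print(s.x,np.degrees(s.x[2]),np.round(s.fun.reshape(-1,2),1).tolist())
p=s.x; print('handle',pt(p,(-52,0,62)))
q=p.copy();d=190-p[3];q[0]-=d*np.cos(p[2]);q[1]-=d*np.sin(p[2])
print('open handle',pt(q,(-52,0,62)),'tray',q[:2],'x/y axes',np.cos(p[2]),np.sin(p[2]))
for n,u,v,z in(('bottle base',218,270,.023),('b end',266,271,.023),('cap',286,272,.023)): print(n,p2w("top",u/1.5,v/1.5,z)*1000)
```

```text
[ 681.02230435 -287.70128093   -1.0431108    11.01699037] -59.765846317399394 [[-0.0, 2.1], [-2.1, -0.6], [0.4, -1.6], [-0.5, -2.0], [0.7, 0.9], [0.4, 1.0], [-1.7, -0.8], [1.0, 0.9], [0.1, -0.1]]
handle [ 0.65483848 -0.24277459  0.062     ]
open handle [ 0.56471426 -0.08813778  0.062     ] tray [ 590.89808629 -133.06447078] x/y axes 0.5035350464390532 -0.863974801141573
bottle base [521.11869933 372.31417376  23.        ]
b end [520.65626399 292.08082616  23.        ]
cap [519.49119547 258.69225948  23.        ]
```

Call:
carry_out(linear=[[0.042, -0.0665, -0.006], [0.042, -0.0665, -0.006], [0.042, -0.0665, -0.006], [0.042, -0.0665, -0.006], [0.042, -0.0665, -0.006], [0.042, -0.0665, -0.006], [0.042, -0.0665, -0.006], [0.042, -0.0665, -0.006]], angular=[[0, 0, -0.98], [0, 0, -0.98], [0, 0, -0.98], [0, 0, -0.98], [0, 0, -0.98], [0, 0, -0.98], [0, 0, -0.98], [0, 0, -0.98]], hand=[0.42, 0.42, 0.42, 0.42, 0.42, 0.42, 0.42, 0.42])

```text
clock: 0.77
position: [0.3182, 0.2873, 0.3804]
ee_rot: [0.0, 0.432, 0.902, -0.0]
contact_force: [1.0, -0.0, -0.9]
width: 0.0359
gripper_force: 0.0
```

Call:
carry_out(linear=[[0.042, -0.0665, -0.006], [0.042, -0.0665, -0.006], [0.042, -0.0665, -0.006], [0.042, -0.0665, -0.006], [0.042, -0.0665, -0.006], [0.042, -0.0665, -0.006], [0.042, -0.0665, -0.006], [0.042, -0.0665, -0.006]], angular=[[0, 0, -0.98], [0, 0, -0.98], [0, 0, -0.98], [0, 0, -0.98], [0, 0, -0.98], [0, 0, -0.98], [0, 0, -0.98], [0, 0, -0.98]], hand=[0.42, 0.42, 0.42, 0.42, 0.42, 0.42, 0.42, 0.42])

```text
clock: 1.43
position: [0.4864, 0.0212, 0.3564]
ee_rot: [-0.0, 0.69, 0.724, -0.0]
contact_force: [-0.5, 0.6, 0.2]
width: 0.0363
gripper_force: 0.0
```

Call:
carry_out(linear=[[0.042, -0.0665, -0.006], [0.042, -0.0665, -0.006], [0.042, -0.0665, -0.006], [0.042, -0.0665, -0.006], [0.042, -0.0665, -0.006], [0.042, -0.0665, -0.006], [0.042, -0.0665, -0.006], [0.042, -0.0665, -0.006]], angular=[[0, 0, -0.98], [0, 0, -0.98], [0, 0, -0.98], [0, 0, -0.98], [0, 0, -0.98], [0, 0, -0.98], [0, 0, -0.98], [0, 0, -0.98]], hand=[0.42, 0.42, 0.42, 0.42, 0.42, 0.42, 0.42, 0.42])

```text
clock: 2.1
position: [0.6545, -0.2446, 0.3318]
ee_rot: [-0.001, 0.879, 0.476, -0.0]
contact_force: [0.4, -0.5, -0.2]
width: 0.0357
gripper_force: 0.0
```

Call:
carry_out(linear=[[0, 0, 0], [0, 0, 0], [0, 0, 0], [0, 0, 0], [0, 0, 0], [0, 0, 0], [0, 0, 0], [0, 0, 0]], angular=[[0, 0, -0.98], [0, 0, -0.98], [0, 0, -0.98], [0, 0, -0.98], [0, 0, -0.98], [0, 0, -0.98], [0, 0, 0], [0, 0, 0]], hand=[0.42, 0.42, 0.42, 0.42, 0.42, 0.42, 0.42, 0.42])

```text
clock: 2.77
position: [0.6539, -0.2428, 0.3322]
ee_rot: [-0.0, 0.965, 0.261, -0.0]
contact_force: [-0.1, 0.0, 0.4]
width: 0.0362
gripper_force: 0.0
```

Call:
carry_out(linear=[[0.002, 0, -0.045], [0, 0, -0.045], [0, 0, -0.045], [0, 0, -0.035], [0, 0, -0.03], [0, 0, -0.02], [0, 0, -0.012], [0, 0, 0]], angular=[[0, 0, 0], [0, 0, 0], [0, 0, 0], [0, 0, 0], [0, 0, 0], [0, 0, 0], [0, 0, 0], [0, 0, 0]], hand=[0.42, 0.42, 0.42, 0.42, 0.42, 0.42, 0.42, 0.42])

```text
clock: 3.43
position: [0.6554, -0.2445, 0.2199]
ee_rot: [0.003, 0.965, 0.261, 0.001]
contact_force: [-2.7, -1.9, 8.8]
width: 0.0357
gripper_force: 3.3
```

Call:
carry_out(linear=[[0, 0, 0], [0, 0, 0], [0, 0, 0], [0, 0, 0], [0, 0, 0], [0, 0, 0]], angular=[[0, 0, 0], [0, 0, 0], [0, 0, 0], [0, 0, 0], [0, 0, 0], [0, 0, 0]], hand=[0, 0, 0, 0, 0, 0], force=60)

```text
clock: 3.93
position: [0.6552, -0.243, 0.2174]
ee_rot: [0.0, 0.966, 0.26, 0.0]
contact_force: [-0.5, -0.1, 4.5]
width: 0.0081
gripper_force: 58.6
```

Call:
carry_out(linear=[[-0.01, 0.0172, 0], [-0.0154, 0.0264, 0], [-0.0154, 0.0264, 0], [-0.0154, 0.0264, 0], [-0.0154, 0.0264, 0], [-0.0154, 0.0264, 0], [-0.0154, 0.0264, 0], [-0.0154, 0.0264, 0]], angular=[[0, 0, 0], [0, 0, 0], [0, 0, 0], [0, 0, 0], [0, 0, 0], [0, 0, 0], [0, 0, 0], [0, 0, 0]], hand=[0, 0, 0, 0, 0, 0, 0, 0])

```text
clock: 4.6
position: [0.5956, -0.1417, 0.2174]
ee_rot: [0.001, 0.965, 0.26, 0.0]
contact_force: [-0.9, -4.0, 5.5]
width: 0.0077
gripper_force: 59.7
```

Call:
carry_out(linear=[[-0.0154, 0.0264, 0], [-0.0154, 0.0264, 0], [-0.0154, 0.0264, 0], [-0.01, 0.0172, 0], [-0.005, 0.0086, 0], [0, 0, 0]], angular=[[0, 0, 0], [0, 0, 0], [0, 0, 0], [0, 0, 0], [0, 0, 0], [0, 0, 0]], hand=[0, 0, 0, 0, 0, 0])

```text
clock: 5.1
position: [0.5642, -0.0883, 0.2174]
ee_rot: [0.0, 0.965, 0.261, -0.001]
contact_force: [-3.4, -0.7, 7.8]
width: 0.0078
gripper_force: 60.2
```

Call:
carry_out(linear=[[-0.003, 0.0052, 0], [-0.003, 0.0052, 0], [0, 0, 0], [0, 0, 0]], angular=[[0, 0, 0], [0, 0, 0], [0, 0, 0], [0, 0, 0]], hand=[0, 0, 0, 0])

```text
clock: 5.43
position: [0.5633, -0.0868, 0.2174]
ee_rot: [0.004, 0.965, 0.261, 0.001]
contact_force: [0.6, -12.9, 2.1]
width: 0.0077
gripper_force: 59.7
```

Call:
carry_out(linear=[[0.004, -0.007, 0], [0, 0, 0], [0, 0, 0], [0, 0, 0.03], [0, 0, 0.05], [0, 0, 0.06], [0, 0, 0.06], [0, 0, 0.02]], angular=[[0, 0, 0], [0, 0, 0], [0, 0, 0], [0, 0, 0], [0, 0, 0], [0, 0, 0], [0, 0, 0], [0, 0, 0]], hand=[0, 0.42, 0.42, 0.42, 0.42, 0.42, 0.42, 0.42])

```text
clock: 6.1
position: [0.5652, -0.0872, 0.3304]
ee_rot: [0.001, 0.966, 0.26, 0.003]
contact_force: [0.9, -0.3, 1.4]
width: 0.0359
gripper_force: 0.0
```

```bash
cat > m.py <<'E'
from h import *
import sys
im=grab("top",sys.argv[1])
for k,v in tools(im,(100,120,480,290)).items():
    for x in v: print(k,x)
print(manip.get_state()['position'])
E
python3 m.py t2; python3 -c "
from h import *
im=cv2.imread('pics/t2.png');cv2.imwrite('pics/t2b.png',cv2.resize(im[0:240,160:512],None,fx=2.25,fy=2.25))"
```

```text
flat_file ([407.9, 288.3], [15.0, 68.0], -89.0, [165, 223, 28, 7, 167])
round_file ([433.3, 37.6], [15.0, 67.0], -73.9, [266, 212, 27, 12, 167])
screwdriver ([533.8, -20.2], [69.0, 18.0], -95.9, [289, 173, 28, 10, 194])
screwdriver ([321.7, -445.2], [19.0, 71.0], 178.8, [471, 252, 9, 30, 173])
reed_hook ([444.0, 194.3], [68.0, 16.0], -102.1, [203, 207, 28, 12, 170])
scraper ([523.8, 206.1], [16.0, 68.0], 95.1, [199, 177, 28, 8, 166])
[ 0.56536992 -0.08732544  0.3307679 ]
```

View pics/t2b.png

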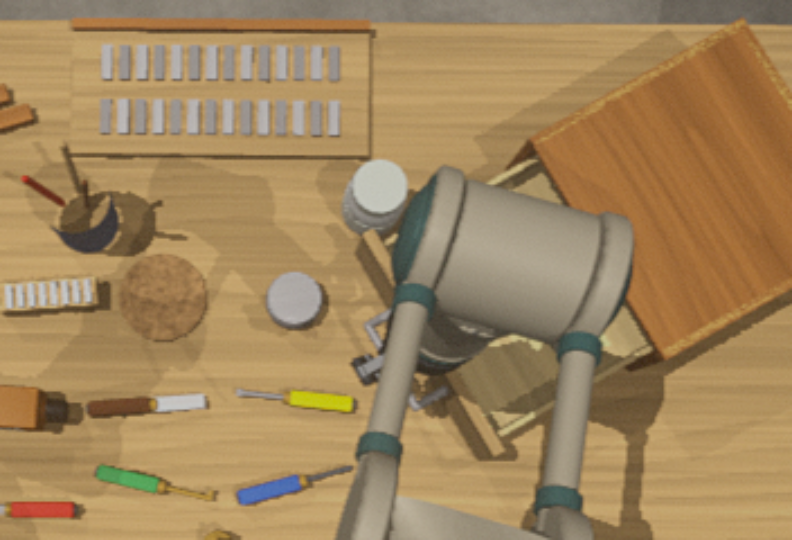

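The drawer is out against its stop, clear of the jar and the tin. The screwdriver comes first.

Call:
carry_out(linear=[[-0.005, 0.0145, 0], [-0.005, 0.0145, 0], [-0.005, 0.0145, 0], [-0.005, 0.0145, 0], [-0.005, 0.0145, 0], [-0.005, 0.0145, 0], [-0.005, 0.0145, 0], [-0.005, 0.0145, 0]], angular=[[0, 0, 1], [0, 0, 1], [0, 0, 1], [0, 0, 1], [0, 0, 1], [0, 0, 1], [0, 0, 1], [0, 0, 1]], hand=[0.6, 0.6, 0.6, 0.6, 0.6, 0.6, 0.6, 0.6])

```text
clock: 6.82
position: [0.5435, -0.0288, 0.3246]
ee_rot: [-0.001, 0.834, 0.552, -0.001]
contact_force: [-0.1, -0.4, -0.3]
width: 0.0511
gripper_force: 0.0
```

Call:
carry_out(linear=[[-0.005, 0.0145, 0], [-0.005, 0.0145, 0], [-0.005, 0.0145, 0], [-0.004, 0.0135, 0], [0, 0, -0.04], [0, 0, -0.06], [0, 0, -0.06], [0, 0, -0.05]], angular=[[0, 0, 1], [0, 0, 1], [0, 0, 1], [0, 0, 0.94], [0, 0, 0], [0, 0, 0], [0, 0, 0], [0, 0, 0]], hand=[0.6, 0.6, 0.6, 0.6, 0.6, 0.6, 0.6, 0.6])

```text
clock: 7.48
position: [0.5333, -0.0005, 0.2186]
ee_rot: [-0.002, 0.738, 0.675, -0.001]
contact_force: [0.1, 0.4, 0.0]
width: 0.0511
gripper_force: 0.0
```

Call:
carry_out(linear=[[0, 0, -0.04], [0, 0, -0.03], [0, 0, -0.02], [0, 0, -0.01], [0, 0, 0]], angular=[[0, 0, 0], [0, 0, 0], [0, 0, 0], [0, 0, 0], [0, 0, 0]], hand=[0.6, 0.6, 0.6, 0.6, 0.6])

```text
clock: 7.9
position: [0.534, -0.0008, 0.171]
ee_rot: [-0.001, 0.738, 0.675, -0.001]
contact_force: [0.2, 0.3, -0.2]
width: 0.0512
gripper_force: 0.0
```

Call:
carry_out(linear=[[0.003, 0, 0.008], [0, 0, 0], [0, 0, 0], [0, 0, 0], [0, 0, 0], [0, 0, 0], [0, 0, 0], [0, 0, 0]], angular=[[0, 0, 0], [0, 0, 0], [0, 0, 0], [0, 0, 0], [0, 0, 0], [0, 0, 0], [0, 0, 0], [0, 0, 0]], hand=[0.6, 0, 0, 0, 0, 0, 0, 0])

```text
clock: 8.57
position: [0.5367, -0.0012, 0.1763]
ee_rot: [0.0, 0.738, 0.675, 0.0]
contact_force: [0.1, -0.2, 6.1]
width: 0.0162
gripper_force: 60.5
```

Call:
carry_out(linear=[[0, 0, 0.02], [0, 0, 0.04], [0, 0, 0.06], [0, 0, 0.06], [0, 0, 0.06], [0, 0, 0.04], [0, 0, 0], [0, 0, 0]], angular=[[0, 0, 0], [0, 0, 0], [0, 0, 0], [0, 0, 0], [0, 0, 0], [0, 0, 0], [0, 0, 0], [0, 0, 0]], hand=[0, 0, 0, 0, 0, 0, 0, 0])

```text
clock: 9.23
position: [0.5364, -0.0012, 0.3169]
ee_rot: [0.001, 0.738, 0.675, 0.001]
contact_force: [0.9, -0.2, -1.1]
width: 0.0166
gripper_force: 59.9
```

Call:
carry_out(linear=[[0.0012, -0.0144, 0], [0.0012, -0.0144, 0], [0.0012, -0.0144, 0], [0.0012, -0.0144, 0], [0.0012, -0.0144, 0], [0.0012, -0.0144, 0], [0.0012, -0.0144, 0], [0.0012, -0.0144, 0]], angular=[[0, 0, -0.987], [0, 0, -0.987], [0, 0, -0.987], [0, 0, -0.987], [0, 0, -0.987], [0, 0, -0.987], [0, 0, -0.987], [0, 0, -0.987]], hand=[0, 0, 0, 0, 0, 0, 0, 0])

```text
clock: 9.9
position: [0.5404, -0.059, 0.3135]
ee_rot: [-0.001, 0.912, 0.41, -0.002]
contact_force: [-0.4, -0.2, -1.0]
width: 0.0166
gripper_force: 59.8
```

Call:
carry_out(linear=[[0.0012, -0.0144, 0], [0.0012, -0.0144, 0], [0.0012, -0.0144, 0], [0.0012, -0.0144, 0], [0.0012, -0.0144, 0], [0.0012, -0.0144, 0], [0.0012, -0.0144, 0], [0.0012, -0.0144, 0]], angular=[[0, 0, -0.987], [0, 0, -0.987], [0, 0, -0.987], [0, 0, -0.987], [0, 0, -0.987], [0, 0, -0.987], [0, 0, -0.987], [0, 0, -0.987]], hand=[0, 0, 0, 0, 0, 0, 0, 0])

```text
clock: 10.57
position: [0.5453, -0.1165, 0.3134]
ee_rot: [-0.001, 0.994, 0.107, -0.002]
contact_force: [0.4, -0.1, -0.2]
width: 0.0164
gripper_force: 59.8
```

Call:
carry_out(linear=[[0.0012, -0.0144, 0], [0.0012, -0.0144, 0], [0.0012, -0.0144, 0], [0.0012, -0.0144, 0], [0.0012, -0.0144, 0], [0.0012, -0.0144, 0], [0.0012, -0.0144, 0], [0.0012, -0.0144, 0]], angular=[[0, 0, -0.987], [0, 0, -0.987], [0, 0, -0.987], [0, 0, -0.987], [0, 0, -0.987], [0, 0, -0.987], [0, 0, -0.987], [0, 0, -0.987]], hand=[0, 0, 0, 0, 0, 0, 0, 0])

```text
clock: 11.23
position: [0.5501, -0.174, 0.3133]
ee_rot: [-0.0, 0.978, -0.207, -0.002]
contact_force: [0.0, -0.9, -0.7]
width: 0.0165
gripper_force: 59.8
```

Call:
carry_out(linear=[[0.0012, -0.0144, 0], [0.0012, -0.0144, 0], [0.0012, -0.0144, 0], [0.0012, -0.0144, 0], [0.0012, -0.0144, 0], [0.0012, -0.0144, 0], [0.0012, -0.0144, 0], [0.0012, -0.0144, 0]], angular=[[0, 0, -0.987], [0, 0, -0.987], [0, 0, -0.987], [0, 0, -0.987], [0, 0, -0.987], [0, 0, -0.987], [0, 0, -0.987], [0, 0, -0.987]], hand=[0, 0, 0, 0, 0, 0, 0, 0])

```text
clock: 11.9
position: [0.5549, -0.2316, 0.3133]
ee_rot: [0.0, 0.865, -0.501, -0.002]
contact_force: [-0.5, 0.3, 0.1]
width: 0.0165
gripper_force: 59.8
```

Run:
```python
from h import *
im=grab("top","t3");im2=grab("side","s3")
a=cv2.resize(im[0:200,312:512],(400,400));b=cv2.resize(im2[80:230,80:230],(400,400));cv2.imwrite("pics/t3b.png",np.hstack([a,b]))
s=manip.get_state();print(s['position'],s['ee_rot'],s['width'])
```

```text
[ 0.55516168 -0.23221243  0.31350221] [ 2.65157924e-04  8.66170267e-01 -4.99745315e-01 -1.90219427e-03] 0.016245668588423086
```

View pics/t3b.png

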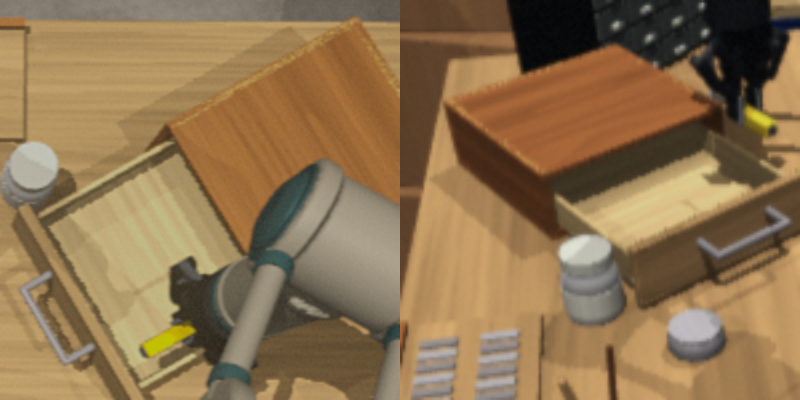

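The drawer is out and empty in both views, with the screwdriver held at about (165,340) in the left crop, its handle toward the front. I'll check the predicted drawer geometry with an overlay before lowering it.

Run:
```python
from h import *
t=np.radians(-59.77);O=np.array([590,-132])
def W(x,y,z): return np.array([O[0]+np.cos(t)*x-np.sin(t)*y,O[1]+np.sin(t)*x+np.cos(t)*y,z])/1000
out=[]
for n,f,x0,y0,s in(("top","t3",320,40,3.6),("side","s3",110,100,3.6)):
    im=cv2.imread(f"pics/{f}.png");im=cv2.resize(im[y0:y0+160,x0:x0+110],None,fx=s,fy=s,interpolation=cv2.INTER_CUBIC)
    def L(a,b,c): cv2.line(im,*[tuple(int(q) for q in (w2p(n,W(*X))-[x0,y0])*s) for X in(a,b)],c,1)
    for y in(116,-116): L((0,y,58),(190,y,58),(0,0,255)); L((0,y,22),(190,y,22),(255,0,0))
    L((0,-135,88),(0,135,88),(0,255,0));L((-14,-135,88),(-14,135,88),(0,255,0));L((0,-116,22),(0,116,22),(255,0,0));L((-52,-50,62),(-52,50,62),(255,0,255));L((190,-135,95),(190,135,95),(255,255,0))
    out.append(im)
cv2.imwrite("pics/ov.png",np.hstack(out))
```

```text
(no output)
```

View pics/ov.png

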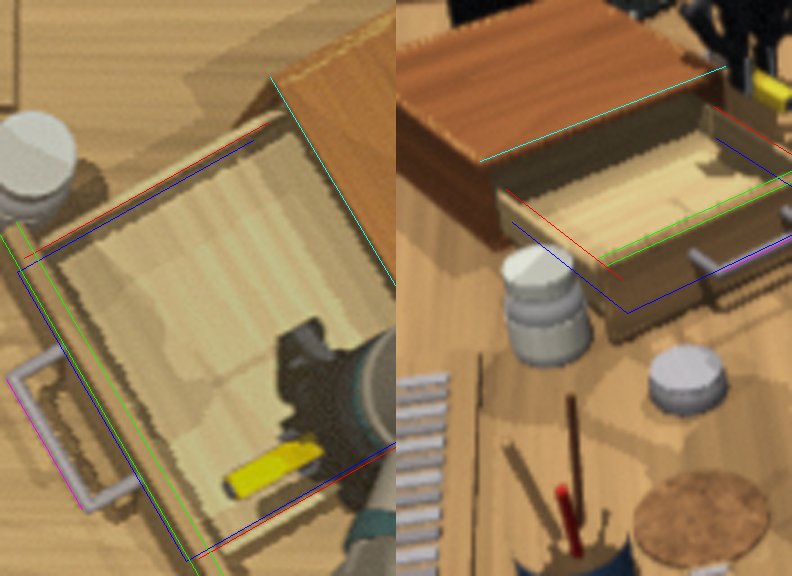

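Call:
carry_out(linear=[[0.006, -0.001, -0.04], [0, 0, -0.05], [0, 0, -0.05], [0, 0, -0.035], [0, 0, -0.02], [0, 0, -0.015], [0, 0, 0], [0, 0, 0]], angular=[[0, 0, 0], [0, 0, 0], [0, 0, 0], [0, 0, 0], [0, 0, 0], [0, 0, 0], [0, 0, 0], [0, 0, 0]], hand=[0, 0, 0, 0, 0, 0, 0, 0])

```text
clock: 12.67
position: [0.5588, -0.232, 0.2108]
ee_rot: [0.0, 0.867, -0.499, -0.0]
contact_force: [-0.1, 0.2, -0.6]
width: 0.0163
gripper_force: 59.8
```

Call:
carry_out(linear=[[0, -0.001, -0.01], [0, 0, -0.008], [0, 0, -0.006], [0, 0, 0], [0, 0, 0]], angular=[[0, 0, 0], [0, 0, 0], [0, 0, 0], [0, 0, 0], [0, 0, 0]], hand=[0, 0, 0, 0, 0])

```text
clock: 13.08
position: [0.5586, -0.2326, 0.1988]
ee_rot: [0.0, 0.866, -0.499, -0.0]
contact_force: [-0.1, -0.5, -0.5]
width: 0.0163
gripper_force: 59.8
```

Call:
carry_out(linear=[[0, 0, -0.002], [0, 0, 0], [0, 0, 0], [0, 0, 0], [0, 0, 0.02], [0, 0, 0.05], [0, 0, 0.06], [0, 0, 0.06]], angular=[[0, 0, 0], [0, 0, 0], [0, 0, 0], [0, 0, 0], [0, 0, 0], [0, 0, 0], [0, 0, 0], [0, 0, 0]], hand=[0, 0.31, 0.31, 0.31, 0.31, 0.31, 0.31, 0.31])

```text
clock: 13.75
position: [0.5584, -0.2324, 0.2939]
ee_rot: [0.0, 0.866, -0.499, -0.001]
contact_force: [0.8, -0.0, 0.6]
width: 0.0265
gripper_force: 0.0
```

```bash
python3 m.py t4
```

```text
flat_file ([407.9, 288.2], [15.0, 68.0], -88.9, [165, 223, 28, 7, 164])
round_file ([433.3, 37.6], [15.0, 67.0], -74.1, [266, 212, 27, 12, 168])
screwdriver ([552.7, -226.0], [18.0, 70.0], 119.2, [372, 163, 27, 18, 201])
reed_hook ([443.8, 194.7], [68.0, 16.0], -102.7, [203, 207, 28, 12, 170])
scraper ([523.8, 205.8], [17.0, 69.0], -84.8, [199, 177, 28, 8, 175])
[ 0.56029077 -0.23339811  0.30093768]
```

Call:
carry_out(linear=[[-0.0066, 0.0136, 0], [-0.0066, 0.0136, 0], [-0.0066, 0.0136, 0], [-0.0066, 0.0136, 0], [-0.0066, 0.0136, 0], [-0.0066, 0.0136, 0], [-0.0066, 0.0136, 0], [-0.0066, 0.0136, 0]], angular=[[0, 0, 0.98], [0, 0, 0.98], [0, 0, 0.98], [0, 0, 0.98], [0, 0, 0.98], [0, 0, 0.98], [0, 0, 0.98], [0, 0, 0.98]], hand=[0.31, 0.31, 0.31, 0.6, 0.6, 0.6, 0.6, 0.6])

```text
clock: 14.47
position: [0.5321, -0.1778, 0.2934]
ee_rot: [0.0, 0.979, -0.206, 0.0]
contact_force: [-0.8, -0.8, -0.8]
width: 0.0515
gripper_force: 0.0
```

Call:
carry_out(linear=[[-0.0066, 0.0136, 0], [-0.0066, 0.0136, 0], [-0.0066, 0.0136, 0], [-0.0066, 0.0136, 0], [-0.0066, 0.0136, 0], [-0.0066, 0.0136, 0], [-0.0066, 0.0136, 0], [-0.0066, 0.0136, 0]], angular=[[0, 0, 0.98], [0, 0, 0.98], [0, 0, 0.98], [0, 0, 0.98], [0, 0, 0.98], [0, 0, 0.98], [0, 0, 0.98], [0, 0, 0.98]], hand=[0.6, 0.6, 0.6, 0.6, 0.6, 0.6, 0.6, 0.6])

```text
clock: 15.13
position: [0.5057, -0.1235, 0.2934]
ee_rot: [0.0, 0.994, 0.106, 0.0]
contact_force: [-0.9, -0.6, -0.2]
width: 0.051
gripper_force: 0.0
```

Call:
carry_out(linear=[[-0.0066, 0.0136, 0], [-0.0066, 0.0136, 0], [-0.0066, 0.0136, 0], [-0.0066, 0.0136, 0], [-0.0066, 0.0136, 0], [-0.0066, 0.0136, 0], [-0.0066, 0.0136, 0], [-0.0066, 0.0136, 0]], angular=[[0, 0, 0.98], [0, 0, 0.98], [0, 0, 0.98], [0, 0, 0.98], [0, 0, 0.98], [0, 0, 0.98], [0, 0, 0.98], [0, 0, 0.98]], hand=[0.6, 0.6, 0.6, 0.6, 0.6, 0.6, 0.6, 0.6])

```text
clock: 15.8
position: [0.4793, -0.069, 0.2934]
ee_rot: [0.0, 0.913, 0.408, 0.0]
contact_force: [-0.5, 0.4, 0.2]
width: 0.0514
gripper_force: 0.0
```

Call:
carry_out(linear=[[-0.0066, 0.0136, 0], [-0.0066, 0.0136, 0], [-0.0066, 0.0136, 0], [-0.0066, 0.0136, 0], [-0.0066, 0.0136, 0], [-0.0066, 0.0136, 0], [-0.0066, 0.0136, 0], [-0.0066, 0.0136, 0]], angular=[[0, 0, 0.98], [0, 0, 0.98], [0, 0, 0.98], [0, 0, 0.98], [0, 0, 0.98], [0, 0, 0.98], [0, 0, 0.98], [0, 0, 0.98]], hand=[0.6, 0.6, 0.6, 0.6, 0.6, 0.6, 0.6, 0.6])

```text
clock: 16.47
position: [0.4529, -0.0146, 0.2934]
ee_rot: [0.001, 0.743, 0.669, 0.0]
contact_force: [-0.1, 0.4, 0.1]
width: 0.0511
gripper_force: 0.0
```

Call:
carry_out(linear=[[-0.0066, 0.0136, 0], [-0.0066, 0.0136, 0], [-0.0066, 0.0136, 0], [-0.0066, 0.0136, 0], [-0.0066, 0.0136, 0], [0, 0, -0.03], [0, 0, -0.04], [0, 0, 0]], angular=[[0, 0, 0.98], [0, 0, 0.98], [0, 0, 0.98], [0, 0, 0.98], [0, 0, 0.9], [0, 0, 0], [0, 0, 0], [0, 0, 0]], hand=[0.6, 0.6, 0.6, 0.6, 0.6, 0.6, 0.6, 0.6])

```text
clock: 17.13
position: [0.4351, 0.0193, 0.256]
ee_rot: [-0.002, 0.602, 0.798, -0.001]
contact_force: [-1.7, 0.5, -0.9]
width: 0.0513
gripper_force: 0.0
```

Call:
carry_out(linear=[[0.007, -0.002, -0.04], [0, 0, -0.05], [0, 0, -0.04], [0, 0, -0.025], [0, 0, -0.011], [0, 0, 0], [0, 0, 0], [0, 0, 0]], angular=[[0, 0, 0], [0, 0, 0], [0, 0, 0], [0, 0, 0], [0, 0, 0], [0, 0, 0], [0, 0, 0], [0, 0, 0]], hand=[0.6, 0.6, 0.6, 0.6, 0.6, 0.6, 0, 0])

```text
clock: 17.8
position: [0.4407, 0.0179, 0.1758]
ee_rot: [0.001, 0.602, 0.798, 0.001]
contact_force: [0.3, -0.2, -0.8]
width: 0.028
gripper_force: 0.0
```

Call:
carry_out(linear=[[0, 0, 0], [0, 0, 0], [0, 0, 0], [0, 0, 0], [0, 0, 0.02], [0, 0, 0.04], [0, 0, 0.04], [0, 0, 0]], angular=[[0, 0, 0], [0, 0, 0], [0, 0, 0], [0, 0, 0], [0, 0, 0], [0, 0, 0], [0, 0, 0], [0, 0, 0]], hand=[0, 0, 0, 0, 0, 0, 0, 0])

```text
clock: 18.47
position: [0.4415, 0.0179, 0.2281]
ee_rot: [0.003, 0.602, 0.798, 0.002]
contact_force: [0.9, -0.5, -0.5]
width: 0.0164
gripper_force: 58.8
```

Call:
carry_out(linear=[[0, 0, 0.05], [0, 0, 0.06], [0.0375, -0.058, 0.03], [0.0375, -0.058, 0], [0.0375, -0.058, 0], [0.0375, -0.058, 0], [0.0375, -0.058, 0], [0.0375, -0.058, 0]], angular=[[0, 0, 0], [0, 0, 0], [0, 0, 0.39], [0, 0, 0.39], [0, 0, 0.39], [0, 0, 0.39], [0, 0, 0.39], [0, 0, 0.39]], hand=[0, 0, 0, 0, 0, 0, 0, 0])

```text
clock: 19.13
position: [0.553, -0.1574, 0.2944]
ee_rot: [-0.0, 0.525, 0.851, 0.0]
contact_force: [0.5, 0.4, -0.0]
width: 0.0165
gripper_force: 58.7
```

Call:
carry_out(linear=[[0.0375, -0.058, 0], [0.0375, -0.058, 0], [0, 0, 0], [0, 0, 0]], angular=[[0, 0, 0.39], [0, 0, 0.39], [0, 0, 0], [0, 0, 0]], hand=[0, 0, 0, 0])

```text
clock: 19.47
position: [0.5906, -0.2157, 0.2936]
ee_rot: [-0.0, 0.499, 0.866, 0.0]
contact_force: [-0.6, 0.2, -0.5]
width: 0.0166
gripper_force: 58.8
```

Call:
carry_out(linear=[[0.003, 0.005, -0.03], [0, 0, -0.05], [0, 0, -0.05], [0, 0, -0.03], [0, 0, -0.02], [0, 0, -0.008], [0, 0, 0], [0, 0, 0]], angular=[[0, 0, 0], [0, 0, 0], [0, 0, 0], [0, 0, 0], [0, 0, 0], [0, 0, 0], [0, 0, 0], [0, 0, 0]], hand=[0, 0, 0, 0, 0, 0, 0, 0])

```text
clock: 20.13
position: [0.5918, -0.2113, 0.2015]
ee_rot: [0.001, 0.498, 0.867, 0.0]
contact_force: [-0.2, 0.3, -0.7]
width: 0.0161
gripper_force: 58.8
```

Call:
carry_out(linear=[[0, -0.003, -0.007], [0, 0, 0], [0, 0, 0], [0, 0, 0], [0, 0, 0], [0, 0, 0.03], [0, 0, 0.05], [0, 0, 0.06]], angular=[[0, 0, 0], [0, 0, 0], [0, 0, 0], [0, 0, 0], [0, 0, 0], [0, 0, 0], [0, 0, 0], [0, 0, 0]], hand=[0, 0, 0.31, 0.31, 0.31, 0.31, 0.31, 0.31])

```text
clock: 20.8
position: [0.5908, -0.2127, 0.2663]
ee_rot: [-0.002, 0.498, 0.867, -0.0]
contact_force: [0.6, 0.1, -0.3]
width: 0.0265
gripper_force: 0.0
```

Call:
carry_out(linear=[[0, 0, 0.06], [0, 0, 0]], angular=[[0, 0, 0], [0, 0, 0]], hand=[0.31, 0.31])

```text
clock: 20.97
position: [0.5934, -0.2138, 0.3039]
ee_rot: [0.006, 0.498, 0.867, 0.0]
contact_force: [1.0, -0.4, 1.0]
width: 0.0264
gripper_force: 0.0
```

```bash
python3 m.py t5
```

```text
flat_file ([407.9, 288.3], [15.0, 68.0], -89.1, [165, 223, 28, 7, 160])
round_file ([585.4, -204.7], [16.0, 64.0], 120.7, [364, 150, 25, 17, 161])
screwdriver ([552.9, -226.1], [18.0, 70.0], 119.4, [371, 163, 28, 18, 201])
reed_hook ([444.0, 194.2], [68.0, 16.0], -101.9, [203, 207, 28, 12, 172])
scraper ([617.9, -411.4], [50.0, 103.0], -60.4, [443, 134, 37, 29, 402])
scraper ([523.8, 206.1], [16.0, 68.0], -85.0, [199, 177, 28, 8, 169])
[ 0.59263883 -0.21351684  0.30129972]
```

Call:
carry_out(linear=[[-0.0255, 0.0647, 0], [-0.0255, 0.0647, 0], [-0.0255, 0.0647, 0], [-0.0255, 0.0647, 0], [-0.0255, 0.0647, 0], [-0.0255, 0.0647, 0], [-0.0255, 0.0647, 0], [-0.0255, 0.0647, 0]], angular=[[0, 0, -0.767], [0, 0, -0.767], [0, 0, -0.767], [0, 0, -0.767], [0, 0, -0.767], [0, 0, -0.767], [0, 0, -0.767], [0, 0, -0.767]], hand=[0.31, 0.31, 0.31, 0.6, 0.6, 0.6, 0.6, 0.6])

```text
clock: 21.68
position: [0.4881, 0.0472, 0.2963]
ee_rot: [-0.001, 0.695, 0.719, -0.001]
contact_force: [0.3, 0.4, 0.4]
width: 0.0513
gripper_force: 0.0
```

Call:
carry_out(linear=[[-0.0255, 0.0647, 0], [-0.0255, 0.0647, 0], [-0.0255, 0.0647, 0], [-0.0255, 0.0647, 0], [0, 0, -0.04], [0, 0, -0.03], [0, 0, 0], [0, 0, 0]], angular=[[0, 0, -0.767], [0, 0, -0.767], [0, 0, -0.767], [0, 0, -0.767], [0, 0, 0], [0, 0, 0], [0, 0, 0], [0, 0, 0]], hand=[0.6, 0.6, 0.6, 0.6, 0.6, 0.6, 0.6, 0.6])

```text
clock: 22.35
position: [0.4378, 0.1752, 0.2612]
ee_rot: [-0.001, 0.777, 0.63, -0.002]
contact_force: [0.0, 0.9, -0.0]
width: 0.0511
gripper_force: 0.0
```

Call:
carry_out(linear=[[0.004, -0.001, -0.04], [0, 0, -0.05], [0, 0, -0.04], [0, 0, -0.027], [0, 0, -0.014], [0, 0, 0], [0, 0, 0], [0, 0, 0]], angular=[[0, 0, 0], [0, 0, 0], [0, 0, 0], [0, 0, 0], [0, 0, 0], [0, 0, 0], [0, 0, 0], [0, 0, 0]], hand=[0.6, 0.6, 0.6, 0.6, 0.6, 0.6, 0, 0])

```text
clock: 23.02
position: [0.4413, 0.1747, 0.1777]
ee_rot: [0.001, 0.777, 0.629, 0.001]
contact_force: [0.1, 0.8, -0.5]
width: 0.0278
gripper_force: 0.0
```

Call:
carry_out(linear=[[0, 0, 0], [0, 0, 0], [0, 0, 0], [0, 0, 0], [0, 0, 0.02], [0, 0, 0.04], [0, 0, 0.04], [0, 0, 0]], angular=[[0, 0, 0], [0, 0, 0], [0, 0, 0], [0, 0, 0], [0, 0, 0], [0, 0, 0], [0, 0, 0], [0, 0, 0]], hand=[0, 0, 0, 0, 0, 0, 0, 0])

```text
clock: 23.68
position: [0.4419, 0.1752, 0.2301]
ee_rot: [0.002, 0.777, 0.63, 0.003]
contact_force: [1.3, -0.1, -1.1]
width: 0.0166
gripper_force: 59.2
```

Call:
carry_out(linear=[[0, 0, 0.05], [0, 0, 0.06], [0.0306, -0.0615, 0.03], [0.0306, -0.0615, 0], [0.0306, -0.0615, 0], [0.0306, -0.0615, 0], [0.0306, -0.0615, 0], [0.0306, -0.0615, 0]], angular=[[0, 0, 0], [0, 0, 0], [0, 0, 0.766], [0, 0, 0.766], [0, 0, 0.766], [0, 0, 0.766], [0, 0, 0.766], [0, 0, 0.766]], hand=[0, 0, 0, 0, 0, 0, 0, 0])

```text
clock: 24.35
position: [0.5325, -0.0112, 0.2964]
ee_rot: [-0.0, 0.648, 0.762, 0.0]
contact_force: [0.3, 0.6, -0.9]
width: 0.0162
gripper_force: 59.1
```

Call:
carry_out(linear=[[0.0306, -0.0615, 0], [0.0306, -0.0615, 0], [0.0306, -0.0615, 0], [0.0306, -0.0615, 0], [0.0306, -0.0615, 0], [0.0306, -0.0615, 0], [0, 0, 0], [0, 0, 0]], angular=[[0, 0, 0.766], [0, 0, 0.766], [0, 0, 0.766], [0, 0, 0.766], [0, 0, 0.766], [0, 0, 0.766], [0, 0, 0], [0, 0, 0]], hand=[0, 0, 0, 0, 0, 0, 0, 0])

```text
clock: 25.02
position: [0.6245, -0.1961, 0.2955]
ee_rot: [-0.0, 0.5, 0.866, -0.0]
contact_force: [-1.1, -0.6, -1.0]
width: 0.0164
gripper_force: 59.2
```

Call:
carry_out(linear=[[0.002, 0.004, -0.03], [0, 0, -0.05], [0, 0, -0.05], [0, 0, -0.03], [0, 0, -0.018], [0, 0, -0.008], [0, 0, 0], [0, 0, 0]], angular=[[0, 0, 0], [0, 0, 0], [0, 0, 0], [0, 0, 0], [0, 0, 0], [0, 0, 0], [0, 0, 0], [0, 0, 0]], hand=[0, 0, 0, 0, 0, 0, 0, 0])

```text
clock: 25.68
position: [0.6254, -0.192, 0.2045]
ee_rot: [0.001, 0.499, 0.867, 0.0]
contact_force: [-0.3, 0.3, -0.7]
width: 0.0162
gripper_force: 59.1
```

Call:
carry_out(linear=[[0, -0.002, -0.009], [0, 0, 0], [0, 0, 0], [0, 0, 0], [0, 0, 0], [0, 0, 0.03], [0, 0, 0.05], [0, 0, 0.06]], angular=[[0, 0, 0], [0, 0, 0], [0, 0, 0], [0, 0, 0], [0, 0, 0], [0, 0, 0], [0, 0, 0], [0, 0, 0]], hand=[0, 0, 0.31, 0.31, 0.31, 0.31, 0.31, 0.31])

```text
clock: 26.35
position: [0.6243, -0.193, 0.2681]
ee_rot: [-0.002, 0.499, 0.867, -0.0]
contact_force: [0.1, 0.0, -0.0]
width: 0.0264
gripper_force: 0.0
```

Call:
carry_out(linear=[[0, 0, 0.06], [0, 0, 0]], angular=[[0, 0, 0], [0, 0, 0]], hand=[0.31, 0.31])

```text
clock: 26.52
position: [0.627, -0.194, 0.3062]
ee_rot: [0.006, 0.499, 0.867, 0.001]
contact_force: [0.9, 0.2, 0.6]
width: 0.0264
gripper_force: 0.0
```

```bash
python3 m.py t6
```

```text
flat_file ([407.9, 288.3], [15.0, 68.0], -89.4, [165, 223, 28, 7, 162])
round_file ([585.3, -204.4], [16.0, 65.0], 121.9, [364, 150, 24, 17, 155])
screwdriver ([320.5, -445.1], [19.0, 68.0], 178.6, [471, 253, 9, 29, 174])
reed_hook ([619.8, -183.9], [17.0, 66.0], 120.8, [356, 136, 25, 18, 173])
scraper ([523.9, 207.0], [17.0, 66.0], -85.1, [199, 177, 27, 8, 173])
[ 0.62622261 -0.19376164  0.30341903]
```

Call:
carry_out(linear=[[-0.0183, 0.0692, 0], [-0.0183, 0.0692, 0], [-0.0183, 0.0692, 0], [-0.0183, 0.0692, 0], [-0.0183, 0.0692, 0], [-0.0183, 0.0692, 0], [-0.0183, 0.0692, 0], [-0.0183, 0.0692, 0]], angular=[[0, 0, -0.5], [0, 0, -0.5], [0, 0, -0.5], [0, 0, -0.5], [0, 0, -0.5], [0, 0, -0.5], [0, 0, -0.5], [0, 0, -0.5]], hand=[0.31, 0.31, 0.31, 0.6, 0.6, 0.6, 0.6, 0.6])

```text
clock: 27.23
position: [0.5507, 0.085, 0.2981]
ee_rot: [-0.001, 0.631, 0.775, -0.001]
contact_force: [0.1, -0.1, 0.8]
width: 0.051
gripper_force: 0.0
```

Call:
carry_out(linear=[[-0.0183, 0.0692, 0], [-0.0183, 0.0692, 0], [-0.0183, 0.0692, 0], [0, 0, -0.04], [0, 0, -0.03], [0, 0, 0], [0, 0, 0]], angular=[[0, 0, -0.5], [0, 0, -0.5], [0, 0, -0.5], [0, 0, 0], [0, 0, 0], [0, 0, 0], [0, 0, 0]], hand=[0.6, 0.6, 0.6, 0.6, 0.6, 0.6, 0.6])

```text
clock: 27.82
position: [0.5238, 0.1873, 0.2629]
ee_rot: [-0.001, 0.676, 0.737, -0.002]
contact_force: [-1.1, 0.3, 0.8]
width: 0.0513
gripper_force: 0.0
```

```bash
python3 m.py t7
```

```text
flat_file ([407.9, 288.3], [15.0, 68.0], -87.9, [165, 223, 28, 7, 121])
round_file ([585.2, -204.3], [16.0, 65.0], 120.8, [364, 150, 25, 17, 162])
screwdriver ([552.8, -226.0], [18.0, 70.0], 119.7, [372, 163, 27, 18, 203])
screwdriver ([321.7, -445.2], [19.0, 71.0], 178.7, [471, 252, 9, 30, 171])
reed_hook ([619.8, -184.2], [16.0, 66.0], 120.8, [356, 136, 25, 18, 169])
[0.52442263 0.18713822 0.26380941]
```

Call:
carry_out(linear=[[0.003, 0, -0.04], [0, 0, -0.05], [0, 0, -0.04], [0, 0, -0.03], [0, 0, -0.015], [0, 0, 0], [0, 0, 0], [0, 0, 0]], angular=[[0, 0, 0], [0, 0, 0], [0, 0, 0], [0, 0, 0], [0, 0, 0], [0, 0, 0], [0, 0, 0], [0, 0, 0]], hand=[0.6, 0.6, 0.6, 0.6, 0.6, 0.6, 0, 0])

```text
clock: 28.53
position: [0.5268, 0.1872, 0.178]
ee_rot: [0.001, 0.676, 0.737, 0.001]
contact_force: [0.1, -0.1, 0.3]
width: 0.0279
gripper_force: 0.0
```

Call:
carry_out(linear=[[0, 0, 0], [0, 0, 0], [0, 0, 0], [0, 0, 0], [0, 0, 0.02], [0, 0, 0.04], [0, 0, 0.04], [0, 0, 0]], angular=[[0, 0, 0], [0, 0, 0], [0, 0, 0], [0, 0, 0], [0, 0, 0], [0, 0, 0], [0, 0, 0], [0, 0, 0]], hand=[0, 0, 0, 0, 0, 0, 0, 0])

```text
clock: 29.2
position: [0.5274, 0.1878, 0.2308]
ee_rot: [0.002, 0.676, 0.737, 0.003]
contact_force: [0.4, 0.1, 0.0]
width: 0.0158
gripper_force: 60.1
```

Call:
carry_out(linear=[[0, 0, 0.05], [0, 0, 0.06], [0.024, -0.0657, 0.03], [0.024, -0.0657, 0], [0.024, -0.0657, 0], [0.024, -0.0657, 0], [0.024, -0.0657, 0], [0.024, -0.0657, 0]], angular=[[0, 0, 0], [0, 0, 0], [0, 0, 0.5], [0, 0, 0.5], [0, 0, 0.5], [0, 0, 0.5], [0, 0, 0.5], [0, 0, 0.5]], hand=[0, 0, 0, 0, 0, 0, 0, 0])

```text
clock: 29.87
position: [0.598, -0.0113, 0.2965]
ee_rot: [-0.0, 0.582, 0.813, -0.0]
contact_force: [0.7, 0.4, 0.1]
width: 0.0165
gripper_force: 60.0
```

Call:
carry_out(linear=[[0.024, -0.0657, 0], [0.024, -0.0657, 0], [0.024, -0.0657, 0], [0.024, -0.0657, 0], [0.024, -0.0657, 0], [0, 0, 0], [0, 0, 0]], angular=[[0, 0, 0.5], [0, 0, 0.5], [0, 0, 0.5], [0, 0, 0.5], [0, 0, 0.5], [0, 0, 0], [0, 0, 0]], hand=[0, 0, 0, 0, 0, 0, 0])

```text
clock: 30.45
position: [0.6581, -0.1761, 0.2957]
ee_rot: [-0.0, 0.5, 0.866, -0.0]
contact_force: [-0.5, -0.3, -1.0]
width: 0.0163
gripper_force: 60.0
```

Call:
carry_out(linear=[[0.002, 0.003, -0.03], [0, 0, -0.05], [0, 0, -0.05], [0, 0, -0.03], [0, 0, -0.018], [0, 0, -0.008], [0, 0, 0], [0, 0, 0]], angular=[[0, 0, 0], [0, 0, 0], [0, 0, 0], [0, 0, 0], [0, 0, 0], [0, 0, 0], [0, 0, 0], [0, 0, 0]], hand=[0, 0, 0, 0, 0, 0, 0, 0])

```text
clock: 31.12
position: [0.6593, -0.1721, 0.2046]
ee_rot: [0.001, 0.499, 0.867, 0.0]
contact_force: [0.3, -0.2, -0.2]
width: 0.0162
gripper_force: 60.0
```

Call:
carry_out(linear=[[0, -0.003, -0.008], [0, 0, 0], [0, 0, 0], [0, 0, 0], [0, 0, 0], [0, 0, 0.03], [0, 0, 0.05], [0, 0, 0.06]], angular=[[0, 0, 0], [0, 0, 0], [0, 0, 0], [0, 0, 0], [0, 0, 0], [0, 0, 0], [0, 0, 0], [0, 0, 0]], hand=[0, 0, 0.31, 0.31, 0.31, 0.31, 0.31, 0.31])

```text
clock: 31.78
position: [0.6583, -0.1738, 0.2686]
ee_rot: [-0.002, 0.499, 0.867, -0.0]
contact_force: [0.4, 0.3, -0.0]
width: 0.0263
gripper_force: 0.0
```

Call:
carry_out(linear=[[0, 0, 0.06], [0, 0, 0]], angular=[[0, 0, 0], [0, 0, 0]], hand=[0.31, 0.31])

```text
clock: 31.95
position: [0.6609, -0.1747, 0.3071]
ee_rot: [0.006, 0.499, 0.867, 0.001]
contact_force: [1.4, 0.2, 0.4]
width: 0.0264
gripper_force: 0.0
```

```bash
python3 m.py t8
```

```text
flat_file ([407.9, 288.3], [15.0, 68.0], -88.9, [165, 223, 28, 7, 162])
screwdriver ([321.7, -445.2], [19.0, 71.0], -179.9, [471, 252, 9, 30, 161])
reed_hook ([614.1, -174.3], [17.0, 43.0], 128.7, [356, 140, 15, 14, 97])
scraper ([657.3, -373.8], [56.0, 67.0], -139.7, [430, 120, 28, 23, 298])
scraper ([648.2, -451.6], [24.0, 79.0], 171.7, [469, 120, 11, 31, 184])
scraper ([654.3, -165.1], [17.0, 68.0], 120.3, [348, 122, 26, 19, 169])
[ 0.66016403 -0.17446341  0.30431562]
```

Call:
carry_out(linear=[[-0.0361, 0.069, 0], [-0.0361, 0.069, 0], [-0.0361, 0.069, 0], [-0.0361, 0.069, 0], [-0.0361, 0.069, 0], [-0.0361, 0.069, 0], [-0.0361, 0.069, 0], [-0.0361, 0.069, 0]], angular=[[0, 0, -0.455], [0, 0, -0.455], [0, 0, -0.455], [0, 0, -0.455], [0, 0, -0.455], [0, 0, -0.455], [0, 0, -0.455], [0, 0, -0.455]], hand=[0.31, 0.31, 0.31, 0.6, 0.6, 0.6, 0.6, 0.6])

```text
clock: 32.67
position: [0.5129, 0.1033, 0.2988]
ee_rot: [-0.001, 0.62, 0.784, -0.0]
contact_force: [0.3, 0.0, -0.4]
width: 0.0516
gripper_force: 0.0
```

Call:
carry_out(linear=[[-0.0361, 0.069, 0], [-0.0361, 0.069, 0], [-0.0361, 0.069, 0], [-0.0361, 0.069, 0], [-0.0361, 0.069, 0], [-0.0361, 0.069, 0], [0, 0, 0], [0, 0, 0]], angular=[[0, 0, -0.455], [0, 0, -0.455], [0, 0, -0.455], [0, 0, -0.455], [0, 0, -0.455], [0, 0, -0.455], [0, 0, 0], [0, 0, 0]], hand=[0.6, 0.6, 0.6, 0.6, 0.6, 0.6, 0.6, 0.6])

```text
clock: 33.33
position: [0.4048, 0.3103, 0.2989]
ee_rot: [-0.0, 0.699, 0.715, -0.001]
contact_force: [0.9, -0.7, -0.1]
width: 0.0511
gripper_force: 0.0
```

```bash
python3 m.py t9
```

```text
flat_file ([407.9, 288.2], [15.0, 68.0], -88.5, [165, 223, 28, 7, 168])
round_file ([585.3, -204.5], [16.0, 65.0], 120.6, [364, 150, 25, 17, 161])
screwdriver ([552.8, -226.0], [18.0, 70.0], 119.5, [371, 163, 28, 18, 203])
screwdriver ([321.7, -445.2], [19.0, 71.0], 178.6, [471, 252, 9, 30, 167])
reed_hook ([619.8, -184.2], [16.0, 66.0], 121.0, [356, 136, 25, 18, 170])
scraper ([653.9, -164.9], [17.0, 67.0], 120.4, [348, 123, 26, 17, 159])
[0.40560257 0.30924035 0.29898779]
```

Call:
carry_out(linear=[[0.004, -0.002, -0.05], [0, 0, -0.06], [0, 0, -0.05], [0, 0, -0.04], [0, 0, -0.03], [0, 0, -0.015], [0, 0, 0], [0, 0, 0]], angular=[[0, 0, 0], [0, 0, 0], [0, 0, 0], [0, 0, 0], [0, 0, 0], [0, 0, 0], [0, 0, 0], [0, 0, 0]], hand=[0.6, 0.6, 0.6, 0.6, 0.6, 0.6, 0.6, 0])

```text
clock: 34.05
position: [0.409, 0.3072, 0.1772]
ee_rot: [0.0, 0.702, 0.713, -0.0]
contact_force: [0.4, -0.2, 1.0]
width: 0.0403
gripper_force: 0.0
```

Call:
carry_out(linear=[[0, 0, 0], [0, 0, 0], [0, 0, 0], [0, 0, 0], [0, 0, 0], [0, 0, 0.02], [0, 0, 0.04], [0, 0, 0.04]], angular=[[0, 0, 0], [0, 0, 0], [0, 0, 0], [0, 0, 0], [0, 0, 0], [0, 0, 0], [0, 0, 0], [0, 0, 0]], hand=[0, 0, 0, 0, 0, 0, 0, 0])

```text
clock: 34.72
position: [0.4077, 0.3078, 0.2278]
ee_rot: [-0.0, 0.701, 0.713, -0.001]
contact_force: [1.0, 0.8, -0.1]
width: 0.0164
gripper_force: 59.8
```

Call:
carry_out(linear=[[0.0173, -0.028, 0.05], [0.0173, -0.028, 0.06], [0.0173, -0.028, 0.03], [0.0173, -0.028, 0], [0.0173, -0.028, 0], [0.0173, -0.028, 0], [0.0173, -0.028, 0], [0.0173, -0.028, 0]], angular=[[0, 0, -1], [0, 0, -1], [0, 0, -1], [0, 0, -1], [0, 0, -1], [0, 0, -1], [0, 0, -1], [0, 0, -1]], hand=[0, 0, 0, 0, 0, 0, 0, 0])

```text
clock: 35.38
position: [0.4774, 0.1954, 0.2979]
ee_rot: [-0.0, 0.891, 0.455, 0.0]
contact_force: [0.6, -0.6, 0.0]
width: 0.0164
gripper_force: 59.7
```

Call:
carry_out(linear=[[0.0173, -0.028, 0], [0.0173, -0.028, 0], [0.0173, -0.028, 0], [0.0173, -0.028, 0], [0.0173, -0.028, 0], [0.0173, -0.028, 0], [0.0173, -0.028, 0], [0.0173, -0.028, 0]], angular=[[0, 0, -1], [0, 0, -1], [0, 0, -1], [0, 0, -1], [0, 0, -1], [0, 0, -1], [0, 0, -1], [0, 0, -1]], hand=[0, 0, 0, 0, 0, 0, 0, 0])

```text
clock: 36.05
position: [0.5467, 0.0835, 0.2978]
ee_rot: [-0.0, 0.988, 0.151, 0.0]
contact_force: [0.1, 0.4, -0.9]
width: 0.0161
gripper_force: 59.7
```

Call:
carry_out(linear=[[0.0173, -0.028, 0], [0.0173, -0.028, 0], [0.0173, -0.028, 0], [0.0173, -0.028, 0], [0.0173, -0.028, 0], [0.0173, -0.028, 0], [0.0173, -0.028, 0], [0.0173, -0.028, 0]], angular=[[0, 0, -1], [0, 0, -1], [0, 0, -1], [0, 0, -1], [0, 0, -1], [0, 0, -1], [0, 0, -1], [0, 0, -1]], hand=[0, 0, 0, 0, 0, 0, 0, 0])

```text
clock: 36.72
position: [0.6159, -0.0285, 0.2978]
ee_rot: [-0.0, 0.986, -0.167, -0.0]
contact_force: [0.1, -0.6, -1.2]
width: 0.016
gripper_force: 59.7
```

Call:
carry_out(linear=[[0.0173, -0.028, 0], [0.0173, -0.028, 0], [0.0173, -0.028, 0], [0.0173, -0.028, 0], [0.0173, -0.028, 0], [0.0173, -0.028, 0], [0.0173, -0.028, 0], [0.0173, -0.028, 0]], angular=[[0, 0, -1], [0, 0, -1], [0, 0, -1], [0, 0, -1], [0, 0, -1], [0, 0, -1], [0, 0, -1], [0, 0, -1]], hand=[0, 0, 0, 0, 0, 0, 0, 0])

```text
clock: 37.38
position: [0.6852, -0.1404, 0.2977]
ee_rot: [-0.0, 0.883, -0.469, -0.0]
contact_force: [-0.6, 0.4, -0.6]
width: 0.0161
gripper_force: 59.7
```

Call:
carry_out(linear=[[0.0173, -0.028, 0], [0, 0, 0], [0, 0, 0]], angular=[[0, 0, -0.9], [0, 0, 0], [0, 0, 0]], hand=[0, 0, 0])

```text
clock: 37.63
position: [0.6936, -0.1542, 0.2972]
ee_rot: [-0.0, 0.867, -0.498, -0.001]
contact_force: [-0.4, 0.6, -0.9]
width: 0.0164
gripper_force: 59.8
```

Call:
carry_out(linear=[[0, 0, -0.03], [0, 0, -0.05], [0, 0, -0.05], [0, 0, -0.03], [0, 0, -0.02], [0, 0, -0.01], [0, 0, 0], [0, 0, 0]], angular=[[0, 0, 0], [0, 0, 0], [0, 0, 0], [0, 0, 0], [0, 0, 0], [0, 0, 0], [0, 0, 0], [0, 0, 0]], hand=[0, 0, 0, 0, 0, 0, 0, 0])

```text
clock: 38.3
position: [0.694, -0.1537, 0.2033]
ee_rot: [-0.0, 0.867, -0.498, 0.001]
contact_force: [0.5, -0.7, -0.5]
width: 0.016
gripper_force: 59.8
```

Call:
carry_out(linear=[[-0.001, -0.001, -0.007], [0, 0, 0], [0, 0, 0], [0, 0, 0], [0, 0, 0], [0, 0, 0.03], [0, 0, 0.05], [0, 0, 0.06]], angular=[[0, 0, 0], [0, 0, 0], [0, 0, 0], [0, 0, 0], [0, 0, 0], [0, 0, 0], [0, 0, 0], [0, 0, 0]], hand=[0, 0, 0.31, 0.31, 0.31, 0.31, 0.31, 0.31])

```text
clock: 38.97
position: [0.6924, -0.1543, 0.267]
ee_rot: [0.001, 0.867, -0.499, -0.003]
contact_force: [-0.2, -0.2, 0.1]
width: 0.0262
gripper_force: 0.0
```

Call:
carry_out(linear=[[-0.04, 0.06, 0.06], [-0.04, 0.06, 0.02], [-0.04, 0.06, 0], [-0.04, 0.06, 0], [-0.04, 0.06, 0], [-0.04, 0.06, 0]], angular=[[0, 0, 1], [0, 0, 1], [0, 0, 1], [0, 0, 1], [0, 0, 1], [0, 0, 1]], hand=[0.31, 0.31, 0.31, 0.31, 0.31, 0.31])

```text
clock: 39.47
position: [0.5742, 0.0233, 0.3056]
ee_rot: [-0.0, 0.961, -0.277, 0.0]
contact_force: [0.5, 0.2, 0.7]
width: 0.0264
gripper_force: 0.0
```

```bash
python3 m.py t10; python3 -c "
from h import *
im=cv2.imread('pics/t10.png');cv2.imwrite('pics/t10b.png',cv2.resize(im[0:240,160:480],None,fx=2.5,fy=2.5))"
```

```text
round_file ([585.3, -203.6], [14.0, 66.0], 120.8, [364, 150, 25, 17, 123])
screwdriver ([553.4, -226.5], [17.0, 70.0], 120.1, [372, 163, 27, 18, 182])
screwdriver ([319.3, -445.1], [19.0, 66.0], 179.9, [471, 254, 9, 28, 169])
reed_hook ([619.8, -183.7], [17.0, 67.0], 120.6, [355, 136, 26, 18, 173])
scraper ([653.6, -164.2], [17.0, 69.0], 119.9, [347, 123, 27, 18, 172])
[0.56966944 0.02815783 0.30526943]
```

View pics/t10b.png

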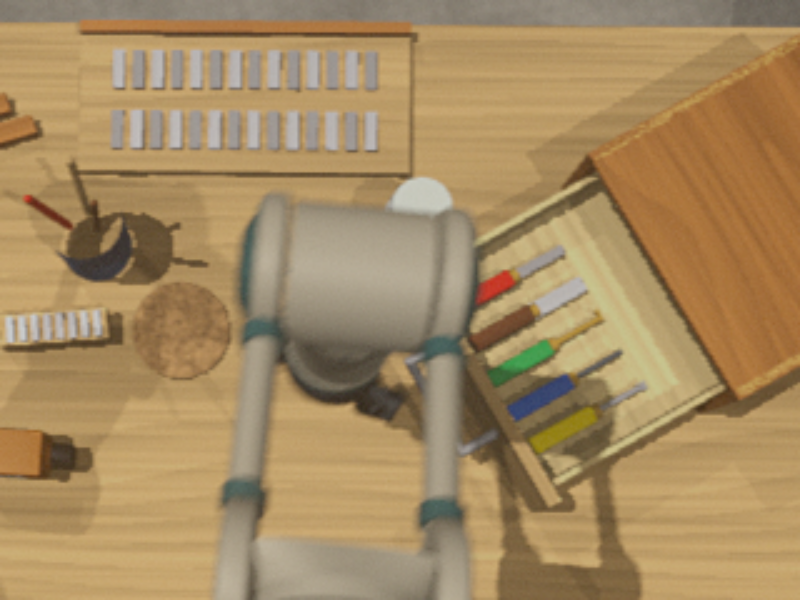

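All five tools lie parallel in the drawer with handles at the front and blades to the back: red (495,288), brown (505,328), green (520,362), blue (540,397), yellow (565,430). Now I'll grip the bar and push the drawer home.

Call:
carry_out(linear=[[-0.0008, -0.0166, 0], [-0.0008, -0.0166, 0], [-0.0008, -0.0166, 0], [-0.0008, -0.0166, 0], [-0.0008, -0.0166, 0], [-0.0008, -0.0166, 0], [-0.0008, -0.0166, 0], [-0.0008, -0.0166, 0]], angular=[[0, 0, 0.97], [0, 0, 0.97], [0, 0, 0.97], [0, 0, 0.97], [0, 0, 0.97], [0, 0, 0.97], [0, 0, 0.97], [0, 0, 0.97]], hand=[0.42, 0.42, 0.42, 0.42, 0.42, 0.42, 0.42, 0.42])

```text
clock: 40.18
position: [0.5722, -0.0449, 0.3053]
ee_rot: [0.0, 1.0, 0.03, -0.0]
contact_force: [1.1, 0.2, -0.4]
width: 0.0359
gripper_force: 0.0
```

Call:
carry_out(linear=[[-0.0008, -0.0166, 0], [-0.0008, -0.0166, 0], [-0.0008, -0.0166, 0], [-0.0008, -0.0166, 0], [-0.0008, -0.0166, 0], [-0.0008, -0.0166, 0], [0, 0, 0], [0, 0, 0]], angular=[[0, 0, 0.97], [0, 0, 0.97], [0, 0, 0.97], [0, 0, 0.97], [0, 0, 0.97], [0, 0, 0.97], [0, 0, 0], [0, 0, 0]], hand=[0.42, 0.42, 0.42, 0.42, 0.42, 0.42, 0.42, 0.42])

```text
clock: 40.85
position: [0.5698, -0.0944, 0.3053]
ee_rot: [-0.0, 0.967, 0.257, -0.0]
contact_force: [0.9, -0.1, 0.0]
width: 0.0358
gripper_force: 0.0
```

Call:
carry_out(linear=[[-0.0115, 0.013, 0], [0, 0, -0.03], [0, 0, -0.045], [0, 0, -0.045], [0, 0, -0.03], [0, 0, -0.02], [0, 0, -0.007], [0, 0, 0]], angular=[[0, 0, 0.09], [0, 0, 0], [0, 0, 0], [0, 0, 0], [0, 0, 0], [0, 0, 0], [0, 0, 0], [0, 0, 0]], hand=[0.42, 0.42, 0.42, 0.42, 0.42, 0.42, 0.42, 0.42])

```text
clock: 41.52
position: [0.5637, -0.087, 0.2167]
ee_rot: [-0.0, 0.965, 0.262, -0.001]
contact_force: [1.3, 0.0, -0.3]
width: 0.0358
gripper_force: 0.0
```

Call:
carry_out(linear=[[0, 0, 0], [0, 0, 0], [0, 0, 0], [0, 0, 0], [0, 0, 0], [0, 0, 0]], angular=[[0, 0, 0], [0, 0, 0], [0, 0, 0], [0, 0, 0], [0, 0, 0], [0, 0, 0]], hand=[0, 0, 0, 0, 0, 0])

```text
clock: 42.02
position: [0.5648, -0.0878, 0.2179]
ee_rot: [0.001, 0.965, 0.262, 0.001]
contact_force: [0.5, -1.0, 5.4]
width: 0.0083
gripper_force: 58.9
```

Call:
carry_out(linear=[[0.005, -0.0086, 0], [0.0101, -0.0173, 0], [0.0101, -0.0173, 0], [0.0101, -0.0173, 0], [0.0101, -0.0173, 0], [0.0101, -0.0173, 0], [0.0101, -0.0173, 0], [0.0101, -0.0173, 0]], angular=[[0, 0, 0], [0, 0, 0], [0, 0, 0], [0, 0, 0], [0, 0, 0], [0, 0, 0], [0, 0, 0], [0, 0, 0]], hand=[0, 0, 0, 0, 0, 0, 0, 0])

```text
clock: 42.68
position: [0.6024, -0.1519, 0.2179]
ee_rot: [-0.001, 0.965, 0.261, 0.001]
contact_force: [0.4, 3.3, 5.9]
width: 0.0078
gripper_force: 59.0
```

Call:
carry_out(linear=[[0.0101, -0.0173, 0], [0.0101, -0.0173, 0], [0.0101, -0.0173, 0], [0.0101, -0.0173, 0], [0.0101, -0.0173, 0], [0.0101, -0.0173, 0], [0.0101, -0.0173, 0], [0.0101, -0.0173, 0]], angular=[[0, 0, 0], [0, 0, 0], [0, 0, 0], [0, 0, 0], [0, 0, 0], [0, 0, 0], [0, 0, 0], [0, 0, 0]], hand=[0, 0, 0, 0, 0, 0, 0, 0])

```text
clock: 43.35
position: [0.643, -0.2209, 0.2179]
ee_rot: [-0.001, 0.965, 0.261, 0.001]
contact_force: [1.3, 3.6, 6.1]
width: 0.0078
gripper_force: 59.0
```

Call:
carry_out(linear=[[0.0075, -0.013, 0], [0.006, -0.0104, 0], [0.005, -0.0086, 0], [0.005, -0.0086, 0], [0.004, -0.007, 0], [0, 0, 0]], angular=[[0, 0, 0], [0, 0, 0], [0, 0, 0], [0, 0, 0], [0, 0, 0], [0, 0, 0]], hand=[0, 0, 0, 0, 0, 0])

```text
clock: 43.85
position: [0.6573, -0.2454, 0.2179]
ee_rot: [0.0, 0.965, 0.261, 0.002]
contact_force: [2.4, 0.3, 4.8]
width: 0.0082
gripper_force: 58.9
```

Call:
carry_out(linear=[[0.003, -0.0052, 0], [0.003, -0.0052, 0], [0.003, -0.0052, 0], [0, 0, 0], [0, 0, 0]], angular=[[0, 0, 0], [0, 0, 0], [0, 0, 0], [0, 0, 0], [0, 0, 0]], hand=[0, 0, 0, 0, 0])

```text
clock: 44.27
position: [0.6612, -0.2519, 0.2179]
ee_rot: [-0.001, 0.965, 0.261, 0.001]
contact_force: [1.7, 3.0, 5.9]
width: 0.0079
gripper_force: 59.4
```

Call:
carry_out(linear=[[0.003, -0.0052, 0], [0.002, -0.0034, 0], [0, 0, 0], [0, 0, 0]], angular=[[0, 0, 0], [0, 0, 0], [0, 0, 0], [0, 0, 0]], hand=[0, 0, 0, 0])

```text
clock: 44.6
position: [0.6621, -0.2531, 0.2179]
ee_rot: [-0.005, 0.965, 0.261, -0.001]
contact_force: [-3.1, 11.6, 11.4]
width: 0.0079
gripper_force: 60.0
```

Call:
carry_out(linear=[[0, 0, 0], [0, 0, 0], [0, 0, 0], [0, 0, 0.03], [0, 0, 0.05], [0, 0, 0.06], [-0.03, 0.05, 0.06], [-0.03, 0.06, 0]], angular=[[0, 0, 0], [0, 0, 0], [0, 0, 0], [0, 0, 0], [0, 0, 0], [0, 0, 0], [0, 0, 0.9], [0, 0, 0.9]], hand=[0.42, 0.42, 0.42, 0.42, 0.42, 0.42, 0.42, 0.42])

```text
clock: 45.27
position: [0.6349, -0.2047, 0.3224]
ee_rot: [0.004, 0.944, 0.331, 0.004]
contact_force: [0.6, 0.2, 1.1]
width: 0.0358
gripper_force: 0.0
```

Call:
carry_out(linear=[[-0.03, 0.06, 0], [-0.03, 0.06, 0], [-0.03, 0.06, 0], [-0.03, 0.06, 0], [-0.03, 0.06, 0], [-0.03, 0.06, 0], [0, 0, 0], [0, 0, 0]], angular=[[0, 0, 0.9], [0, 0, 0.9], [0, 0, 0.9], [0, 0, 0.9], [0, 0, 0.9], [0, 0, 0.9], [0, 0, 0.9], [0, 0, 0.9]], hand=[1, 1, 1, 1, 1, 1, 1, 1])

```text
clock: 45.93
position: [0.5417, -0.0208, 0.3164]
ee_rot: [-0.001, 0.809, 0.587, -0.001]
contact_force: [0.1, -1.2, -0.4]
width: 0.0855
gripper_force: 0.0
```

Run:
```python
from h import *
im=grab("top","t11"); im2=grab("side","s11")
hsv=cv2.cvtColor(im,cv2.COLOR_BGR2HSV)
print(hsv[175:186:5,150:176:5].tolist(), 'wood',hsv[195,160].tolist(),'cap',hsv[181,184].tolist())
x0,y0,x1,y1=138,160,196,200
m=np.zeros(im.shape[:2],np.uint8);m[y0:y1,x0:x1]=cv2.inRange(hsv,(3,150,60),(14,255,255))[y0:y1,x0:x1]
def rect(m,z):
    n,l,st,_=cv2.connectedComponentsWithStats(m);i=1+np.argmax(st[1:,4]);ys,xs=np.where(l==i)
    w=np.array([p2w("top",u,v,z)[:2]*1000 for u,v in zip(xs,ys)],np.float32);return st[i],cv2.minAreaRect(w),cv2.boxPoints(cv2.minAreaRect(w)).round(0).tolist()
print(rect(m,.046))
h=hsv[100:165,205:260];mc=np.zeros_like(m)
a=cv2.resize(im[95:215,135:265],None,fx=3.0,fy=3.0,interpolation=cv2.INTER_CUBIC);b=cv2.resize(im2[60:300,60:300],(390,360))
cv2.imwrite("pics/b11.png",np.hstack([a,b]))
s=manip.get_state();print(s['position'],s['ee_rot'],s['qpos'])
```

```text
[[[16, 157, 187], [16, 154, 179], [16, 159, 178], [16, 164, 176], [15, 162, 173], [15, 177, 170]], [[15, 151, 186], [16, 153, 180], [16, 158, 178], [16, 161, 177], [15, 164, 173], [14, 164, 165]], [[16, 155, 191], [15, 147, 184], [16, 156, 180], [16, 155, 179], [15, 159, 175], [15, 180, 152]]] wood [18, 114, 166] cap [14, 83, 77]
(array([175, 176,   5,  15,  23], dtype=int32), ((512.906005859375, 288.62640380859375), (9.210219383239746, 34.619483947753906), 87.3472900390625), [[495.0, 285.0], [530.0, 283.0], [530.0, 292.0], [496.0, 294.0]])
[ 0.54270866 -0.02211756  0.3164591 ] [-2.07441795e-04  8.10974630e-01  5.85081191e-01 -3.27505746e-04] [-1.68790256e-01  2.93651742e-01  1.71145647e+00 -1.94080826e-04
  1.13723953e+00  1.52127224e-01]
```

View pics/b11.png

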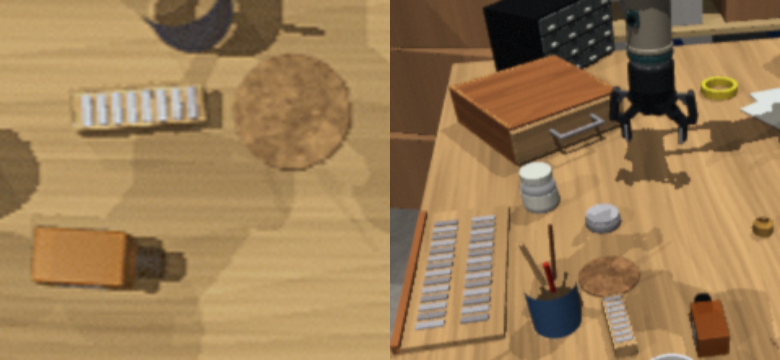

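The left crop shows the bottle body with top-face corners about (35,228), (126,234), (125,288) and (33,284). The cap is at (150,262) pointing to -y, and the coaster's centre is at (293,112). The right crop shows the drawer fully home.

Run:
```python
from h import *
im=cv2.imread("pics/t11.png");hsv=cv2.cvtColor(im,cv2.COLOR_BGR2HSV)
x0,y0,x1,y1=138,160,182,200
m=np.zeros(im.shape[:2],np.uint8);m[y0:y1,x0:x1]=cv2.inRange(hsv,(3,140,60),(17,255,255))[y0:y1,x0:x1]
n,l,st,_=cv2.connectedComponentsWithStats(m);i=1+np.argmax(st[1:,4]);ys,xs=np.where(l==i);print(st[i])
w=np.array([p2w("top",u,v,.046)[:2]*1000 for u,v in zip(xs,ys)],np.float32);r=cv2.minAreaRect(w);print(r,cv2.boxPoints(r).round(0).tolist())
for u,v in((35,228),(126,234),(125,288),(33,284)): print(p2w("top",u/3+135,v/3+95,.046)[:2]*1000)
print('cap end',p2w("top",163/3+135,262/3+95,.023)*1000)
# coaster: contour fit
g=[p2w("top",u/3+135,v/3+95,.004)[:2]*1000 for u,v in((235,112),(351,112),(293,54),(293,170))];print('coaster',np.mean(g,0),g)
```

```text
[145 170  37  22 654]
((517.7642822265625, 322.4906005859375), (87.1435317993164, 48.333045959472656), 87.47115325927734) [[492.0, 280.0], [540.0, 278.0], [544.0, 365.0], [496.0, 367.0]]
[541.10118901 363.15055461]
[537.28134109 288.53816679]
[493.21210568 287.99623271]
[495.306388   363.13993469]
cap end [516.93986412 261.95250192  23.        ]
coaster [648.54544046 158.22848845] [array([647.82048322, 207.66383558]), array([649.10563213, 108.83046498]), array([698.59680924, 159.27925193]), array([598.65883724, 157.14040132])]
```

Call:
carry_out(linear=[[-0.0066, 0.055, -0.004], [-0.0066, 0.055, -0.004], [-0.0066, 0.055, -0.004], [-0.0066, 0.055, -0.004], [-0.0066, 0.055, -0.004], [-0.0066, 0.055, -0.004], [-0.0066, 0.055, -0.004], [-0.0066, 0.055, -0.004]], angular=[[0, 0, 0.45], [0, 0, 0.45], [0, 0, 0.45], [0, 0, 0.45], [0, 0, 0.45], [0, 0, 0.45], [0, 0, 0.45], [0, 0, 0.45]], hand=[1, 1, 1, 1, 1, 1, 1, 1])

```text
clock: 46.7
position: [0.5167, 0.1982, 0.3002]
ee_rot: [-0.0, 0.719, 0.695, -0.0]
contact_force: [0.5, 0.2, 1.9]
width: 0.0853
gripper_force: 0.0
```

Call:
carry_out(linear=[[0, 0, -0.015], [0, 0, -0.015], [0, 0, -0.015], [0, 0, -0.015], [0, 0, -0.015], [0, 0, -0.015], [0, 0, -0.015], [0, 0, 0]], angular=[[0.935, -0.033, 0], [0.935, -0.033, 0], [0.935, -0.033, 0], [0.935, -0.033, 0], [0.935, -0.033, 0], [0.935, -0.033, 0], [0.935, -0.033, 0], [0, 0, 0]], hand=[1, 1, 1, 1, 1, 1, 1, 1])

```text
clock: 47.37
position: [0.5164, 0.1959, 0.246]
ee_rot: [-0.182, 0.696, 0.669, 0.185]
contact_force: [-0.8, -0.6, -1.0]
width: 0.0855
gripper_force: 0.0
```

```bash
cat > st.py <<'E'
from h import *
s=manip.get_state();q=s['ee_rot'];Rm=R.from_quat([q[1],q[2],q[3],q[0]]).as_matrix()
print('p',s['position'].round(4),'q',s['qpos'].round(3),'y',Rm[:,1].round(3),'d',Rm[:,2].round(3),'G',(s['position']+.152*Rm[:,2]).round(4),s['width'],s['contact_force'].round(1))
E
python3 st.py
```

```text
p [0.5164 0.1959 0.246 ] q [ 0.06   0.373  1.878  0.659  0.953 -0.308] y [ 0.999 -0.038 -0.005] d [ 0.015  0.501 -0.865] G [0.5187 0.272  0.1144] 0.08547920915461725 [-0.8 -0.6 -1. ]
```

Call:
carry_out(linear=[[-0.001, 0.016, -0.029], [-0.001, 0.016, -0.029], [-0.001, 0.016, -0.029], [-0.001, 0.016, -0.029], [0, 0.013, -0.023], [0, 0.009, -0.016], [0, 0.006, -0.011], [0, 0, 0]], angular=[[0, 0, 0], [0, 0, 0], [0, 0, 0], [0, 0, 0], [0, 0, 0], [0, 0, 0], [0, 0, 0], [0, 0, 0]], hand=[1, 1, 1, 1, 1, 1, 1, 1])

```text
clock: 48.03
position: [0.5146, 0.2438, 0.1643]
ee_rot: [-0.18, 0.694, 0.671, 0.186]
contact_force: [-0.1, 0.3, 0.7]
width: 0.0851
gripper_force: 0.0
```

```bash
python3 st.py
python3 - <<'E'
from h import *
a=grab("top","t12");b=grab("side","s12")
cv2.imwrite("pics/b12.png",np.hstack([cv2.resize(a[120:240,120:250],(433,400)),cv2.resize(b[200:330,190:300],(338,400))]))
E
```

```text
p [0.5146 0.2438 0.1643] q [ 0.152  0.499  1.938  0.785  0.769 -0.41 ] y [ 0.999 -0.033 -0.001] d [ 0.016  0.499 -0.866] G [0.517  0.3197 0.0327] 0.08514140930515676 [-0.1  0.3  0.7]
```

View pics/b12.png

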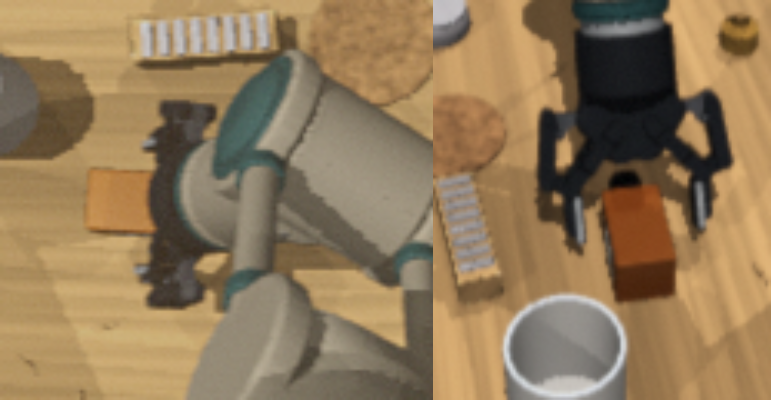

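The picture shows the bottle centred between the open fingers, so I'll close and lift.

Call:
carry_out(linear=[[0, 0, -0.004], [0, 0, 0], [0, 0, 0], [0, 0, 0], [0, 0, 0], [0, 0, 0], [0, 0, 0]], angular=[[0, 0, 0], [0, 0, 0], [0, 0, 0], [0, 0, 0], [0, 0, 0], [0, 0, 0], [0, 0, 0]], hand=[1, 0, 0, 0, 0, 0, 0], force=80)

```text
clock: 48.72
position: [0.5155, 0.2431, 0.164]
ee_rot: [-0.179, 0.694, 0.671, 0.187]
contact_force: [-0.2, -3.2, 5.1]
width: 0.0447
gripper_force: 82.2
```

Call:
carry_out(linear=[[0, 0, 0.02], [0, 0, 0.04], [0, 0, 0.06], [0, 0, 0.06], [0, 0, 0.06], [0, 0, 0.04], [0, 0, 0], [0, 0, 0]], angular=[[0, 0, 0], [0, 0, 0], [0, 0, 0], [0, 0, 0], [0, 0, 0], [0, 0, 0], [0, 0, 0], [0, 0, 0]], hand=[0, 0, 0, 0, 0, 0, 0, 0])

```text
clock: 49.38
position: [0.5143, 0.2433, 0.3038]
ee_rot: [-0.179, 0.694, 0.672, 0.187]
contact_force: [-0.2, -0.2, -2.5]
width: 0.0447
gripper_force: 82.0
```

```bash
python3 st.py
```

```text
p [0.5143 0.2433 0.3038] q [ 0.151  0.315  1.789  0.613  1.023 -0.14 ] y [ 0.999 -0.033  0.002] d [ 0.018  0.499 -0.866] G [0.5171 0.3192 0.1722] 0.04473794884367924 [-0.2 -0.2 -2.5]
```

```bash
cat > k.py <<'E'
import numpy as np
from scipy.optimize import least_squares
from scipy.spatial.transform import Rotation as R
D=[([1.18602558,.276503,1.505996,0,1.360724,-.121015],[.14984,.55493,.40395]),([-.16879,.293652,1.711456,-.0002,1.13724,.152127],[.54271,-.02212,.31646]),
([.06,.373,1.878,.659,.953,-.308],[.5164,.1959,.246]),([.152,.499,1.938,.785,.769,-.41],[.5146,.2438,.1643]),([.151,.315,1.789,.613,1.023,-.14],[.5143,.2433,.3038])]
def fk(q,k):
    h,L1,L2,e,d6=k
    A=R.from_euler('z',q[0])*R.from_euler('y',q[1]);B=A*R.from_euler('y',q[2]);C=B*R.from_euler('z',q[3])*R.from_euler('y',q[4])*R.from_euler('z',q[5])
    return np.array([0,0,h])+A.apply([0,0,L1])+B.apply([e,0,L2])+C.apply([0,0,d6]),C
if True:
    s=least_squares(lambda k:np.concatenate([fk(q,k)[0]-p for q,p in D]),[.2,.45,.41,0,.1],bounds=([.05,.2,.2,-.1,.03],[.4,.6,.6,.1,.25]));K=s.x
LO=np.array([-2.89,-.75,.22,-1.18,.11,-2.7]);HI=np.array([2.89,2.08,2.7,4.32,2.71,2.7])
def ik(p,Rm,q0):
    T=R.from_matrix(Rm)
    def f(q):
        x,C=fk(q,K);return np.concatenate([(x-p)*10,(T.inv()*C).as_rotvec()*2])
    r=least_squares(f,np.clip(q0,LO+.02,HI-.02),bounds=(LO,HI));return r.x,np.abs(r.fun).max()
E
python3 - <<'E'
from k import *
print(K,np.abs(s.fun).max())
x,C=fk(D[-1][0],K);print(C.as_matrix()[:,1:].round(3).tolist())
rng=np.random.default_rng(0)
for al in(60,50):
  for th in range(-90,100,15):
    t=np.radians(th);a=np.radians(al);d=np.array([np.sin(a)*np.cos(t),np.sin(a)*np.sin(t),-np.cos(a)]);y=np.array([-np.sin(t),np.cos(t),0])
    Rm=np.stack([np.cross(y,d),y,d],1);out=[]
    p=np.array([.6485,.158,.051])-.152*d
    for i in range(6):
        q,e=ik(p,Rm,LO+(HI-LO)*rng.random(6) if i else np.array([.1,.5,1.9,.7,1,-1.5]))
        if e<.01: out.append(tuple(q.round(2).tolist()))
    print(al,th,set(out))
E
```

```text
[0.22921727 0.5821314  0.42998294 0.04754004 0.25      ] 0.06836500428301182
[[0.027, 0.019], [0.866, 0.5], [0.5, -0.866]]
60 -90 {(0.66, 1.02, 1.16, -0.76, 1.73, 2.42)}
60 -75 {(0.72, 0.92, 1.4, -0.89, 1.51, 2.43)}
60 -60 {(0.77, 0.84, 1.64, -1.06, 1.3, 2.47)}
60 -45 set()
60 -30 set()
60 -15 set()
60 0 set()
60 15 set()
60 30 set()
60 45 set()
60 60 {(-0.29, 0.71, 2.05, 1.57, 1.0, -2.7)}
60 75 {(-0.31, 0.77, 1.83, 1.25, 1.15, -2.55)}
60 90 {(-0.29, 0.85, 1.6, 1.02, 1.34, -2.46)}
50 -90 {(0.62, 0.92, 1.22, -0.67, 1.6, 2.39)}
50 -75 {(0.68, 0.83, 1.44, -0.79, 1.39, 2.35)}
50 -60 {(0.71, 0.74, 1.65, -0.95, 1.19, 2.34)}
50 -45 {(0.72, 0.67, 1.85, -1.16, 0.98, 2.37)}
50 -30 set()
50 -15 set()
50 0 set()
50 15 set()
50 30 set()
50 45 {(-0.14, 0.56, 2.18, 1.84, 0.69, -2.62)}
50 60 {(-0.22, 0.61, 2.01, 1.41, 0.83, -2.45)}
50 75 {(-0.24, 0.68, 1.82, 1.12, 1.02, -2.36)}
50 90 {(-0.23, 0.76, 1.61, 0.92, 1.22, -2.34)}
```

```bash
sed -i 's/h,L1,L2,e,d6=k/h,L1,L2,e,d6,a=k/; s/A.apply(\[0,0,L1\])/R.from_euler("z",q[0]).apply([a,0,0])+A.apply([0,0,L1])/; s/    return np.array(\[0,0,h\])/    C=C*R.from_euler("z",-90,degrees=True) if 0 else C\n    return np.array([0,0,h])/; s/\[.2,.45,.41,0,.1\],bounds=.*K=s.x/[.2,.4,.4,0,.15,.05],bounds=([0,.1,.1,-.2,.0,-.2],[.5,.8,.8,.2,.4,.2]));K=s.x/' k.py
sed -i "s/C=C\*R.from_euler(\"z\",-90,degrees=True) if 0 else C/C=C*R.from_euler('z',SGN*90,degrees=True)/; s/^def fk/SGN=-1\ndef fk/" k.py
python3 - <<'E'
from k import *
print(K,(s.fun*1000).round(1))
for q,p in D: print(fk(q,K)[1].as_matrix()[:,1].round(3))
E
```

```text
[ 0.26760008  0.65561126  0.46209825  0.06921976  0.32918759 -0.04488213] [ 64.4 -25.9   0.4 -15.6 -67.8  -7.7  -2.6  -0.4   2.8  -0.1  -1.3  -3.
   6.9  -0.5   7.6]
[-0.261 -0.965  0.002]
[-0.949  0.315  0.001]
[-0.999  0.038  0.005]
[-0.999  0.033  0.001]
[-0.999  0.033 -0.003]
```

```bash
sed -i 's/^SGN=-1/SGN=1/; s/e,d6,a=k/e,d6,a,b=k/; s/apply(\[a,0,0\])/apply([a,b,0])/; s/\[.2,.4,.4,0,.15,.05\],bounds=.*K=s.x/[.2,.4,.4,0,.1,0,.07],bounds=([0,.1,.1,-.2,0,-.2,-.2],[.5,.8,.8,.2,.4,.2,.2]));K=s.x/' k.py
cat > plan.py <<'E'
from k import *
print(K.round(4),(s.fun*1000).round(1))
rng=np.random.default_rng(0)
for al in(60,50):
  for th in range(-90,120,15):
    t=np.radians(th);a=np.radians(al);d=np.array([np.sin(a)*np.cos(t),np.sin(a)*np.sin(t),-np.cos(a)]);y=np.array([-np.sin(t),np.cos(t),0])
    Rm=np.stack([np.cross(y,d),y,d],1);out=[]
    p=np.array([.6485,.158,.051])-.152*d
    for i in range(8):
        q,e=ik(p,Rm,LO+(HI-LO)*rng.random(6) if i else np.array([.1,.5,1.9,.7,1,-1.5]))
        if e<.01: out.append(tuple(q.round(2).tolist()))
    print(al,th,set(out))
E
python3 plan.py
```

```text
[ 1.356e-01  6.309e-01  4.210e-01  6.080e-02  1.907e-01 -1.000e-04
  6.940e-02] [ 0.   0.  -0.1 -0.   0.  -0.   0.2  0.   0.  -0.1  0.1 -0.1 -0.2 -0.1
  0.1]
60 -90 {(0.52, 0.9, 1.33, -0.85, 1.61, 0.82)}
60 -75 {(0.57, 0.83, 1.52, -0.99, 1.4, 0.81)}
60 -60 {(0.59, 0.76, 1.72, -1.18, 1.2, 0.85)}
60 -45 set()
60 -30 set()
60 -15 {(0.41, 0.63, 2.24, 3.95, 0.85, 1.35)}
60 0 {(0.24, 0.62, 2.35, 3.41, 0.88, 1.52)}
60 15 {(0.03, 0.62, 2.38, 2.89, 0.92, 1.61)}
60 30 {(-0.15, 0.62, 2.33, 2.38, 0.91, 1.72)}
60 45 {(-0.28, 0.64, 2.22, 1.91, 0.93, 1.89)}
60 60 {(-0.33, 0.67, 2.06, 1.51, 1.02, 2.06)}
60 75 {(-0.34, 0.71, 1.88, 1.22, 1.17, 2.17)}
60 90 {(-0.32, 0.77, 1.68, 1.0, 1.35, 2.23)}
60 105 {(-0.27, 0.84, 1.49, 0.84, 1.54, 2.25)}
50 -90 {(0.49, 0.82, 1.37, -0.75, 1.49, 0.76)}
50 -75 {(0.52, 0.76, 1.54, -0.88, 1.29, 0.71)}
50 -60 {(0.53, 0.69, 1.71, -1.05, 1.08, 0.7)}
50 -45 set()
50 -30 set()
50 -15 {(0.37, 0.54, 2.16, 4.15, 0.56, 1.07)}
50 0 {(0.22, 0.52, 2.24, 3.5, 0.51, 1.4)}
50 15 {(0.05, 0.51, 2.27, 2.82, 0.52, 1.72)}
50 30 {(-0.1, 0.52, 2.23, 2.2, 0.59, 1.98)}
50 45 {(-0.21, 0.54, 2.14, 1.71, 0.71, 2.18)}
50 60 {(-0.27, 0.58, 2.0, 1.34, 0.86, 2.3)}
50 75 {(-0.28, 0.64, 1.85, 1.09, 1.05, 2.35)}
50 90 {(-0.27, 0.7, 1.68, 0.9, 1.24, 2.35)}
50 105 {(-0.23, 0.77, 1.51, 0.75, 1.43, 2.32)}
```

```bash
cat > plan2.py <<'E'
from k import *
import sys
from rig import manip
s0=manip.get_state();q=s0['ee_rot'];R0=R.from_quat([q[1],q[2],q[3],q[0]]);p0=s0['position'];qc=s0['qpos']
for th in(60,75):
    t=np.radians(th);h=np.array([np.cos(t),np.sin(t),0]);d=.866*h-np.array([0,0,.5]);d/=np.linalg.norm(d);y=np.array([-np.sin(t),np.cos(t),0])
    R1=R.from_matrix(np.stack([np.cross(y,d),y,d],1));rv=(R1*R0.inv()).as_rotvec();n=np.linalg.norm(rv)
    for sg in(1,-1):
        v=rv if sg==1 else rv*(1-2*np.pi/n)
        Gf=np.array([.6485,.1582,.05])-.0094*h;pf=Gf-.152*d+[0,0,.14]
        N=int(np.ceil(np.abs(v).max()/.08));qq=qc.copy();bad=0;mx=0;tr=[]
        for i in range(1,N+1):
            p=p0+(pf-p0)*i/N;Rm=(R.from_rotvec(v*i/N)*R0).as_matrix();qn,e=ik(p,Rm,qq);bad=max(bad,e);mx=max(mx,np.abs(qn-qq).max());qq=qn
            if i%6==0: tr.append((qq.round(2).tolist(),(p+.152*Rm[:,2]).round(2).tolist(),Rm[:,2].round(2).tolist()))
        print(th,sg,'N',N,'rv',v.round(3),'err',bad,'maxstep',mx,'end',qq.round(2),'dp',(pf-p0).round(4),'perrow lin',((pf-p0)/N/.5).round(4),'ang',(v/N/.08).round(3))
        if bad<.01:[print('   ',x) for x in tr]
E
python3 plan2.py
```

```text
60 1 N 25 rv [-0.553 -1.928  1.946] err 1.0213380128942235 maxstep 0.18990469914164843 end [-0.14  0.31  1.82  0.6   0.77 -2.7 ] dp [ 0.0637 -0.2073 -0.0378] perrow lin [ 0.0051 -0.0166 -0.003 ] ang [-0.277 -0.964  0.973]
60 -1 N 31 rv [ 0.69   2.407 -2.429] err 9.917476284648785e-10 maxstep 0.10604538989966583 end [-0.35  0.42  1.97  1.31  1.08  2.43] dp [ 0.0637 -0.2073 -0.0378] perrow lin [ 0.0041 -0.0134 -0.0024] ang [ 0.278  0.971 -0.98 ]
    ([0.02, 0.37, 1.78, 0.74, 1.22, 0.32], [0.51, 0.3, 0.18], [-0.1, 0.63, -0.77])
    ([-0.1, 0.42, 1.81, 0.91, 1.32, 0.77], [0.52, 0.28, 0.19], [-0.09, 0.78, -0.62])
    ([-0.21, 0.44, 1.87, 1.08, 1.34, 1.25], [0.56, 0.25, 0.21], [0.04, 0.87, -0.5])
    ([-0.29, 0.45, 1.93, 1.23, 1.26, 1.75], [0.6, 0.21, 0.21], [0.24, 0.87, -0.44])
    ([-0.34, 0.43, 1.97, 1.3, 1.11, 2.33], [0.64, 0.16, 0.19], [0.41, 0.77, -0.48])
75 1 N 27 rv [-0.312 -2.089  2.099] err 1.1496246803554206 maxstep 0.16494313780436798 end [-0.16  0.4   1.65  0.56  1.04 -2.7 ] dp [ 0.0977 -0.2214 -0.0378] perrow lin [ 0.0072 -0.0164 -0.0028] ang [-0.145 -0.967  0.972]
75 -1 N 30 rv [ 0.347  2.319 -2.33 ] err 1.2618470435210583e-09 maxstep 0.09857650164573162 end [-0.36  0.51  1.79  1.11  1.3   2.45] dp [ 0.0977 -0.2214 -0.0378] perrow lin [ 0.0065 -0.0148 -0.0025] ang [ 0.144  0.966 -0.971]
    ([0.03, 0.38, 1.74, 0.67, 1.23, 0.36], [0.52, 0.29, 0.17], [-0.12, 0.58, -0.8])
    ([-0.08, 0.44, 1.73, 0.78, 1.37, 0.85], [0.53, 0.26, 0.18], [-0.17, 0.71, -0.69])
    ([-0.19, 0.48, 1.74, 0.91, 1.43, 1.36], [0.56, 0.23, 0.19], [-0.1, 0.82, -0.57])
    ([-0.29, 0.51, 1.77, 1.03, 1.4, 1.89], [0.6, 0.2, 0.2], [0.05, 0.87, -0.49])
    ([-0.36, 0.51, 1.79, 1.11, 1.3, 2.45], [0.65, 0.15, 0.19], [0.22, 0.84, -0.5])
```

Call:
carry_out(linear=[[0.0041, -0.0134, 0.03], [0.0041, -0.0134, 0.03], [0.0041, -0.0134, 0.02], [0.0041, -0.0134, -0.0024], [0.0041, -0.0134, -0.0024], [0.0041, -0.0134, -0.0024], [0.0041, -0.0134, -0.0024], [0.0041, -0.0134, -0.0024]], angular=[[0.278, 0.971, -0.98], [0.278, 0.971, -0.98], [0.278, 0.971, -0.98], [0.278, 0.971, -0.98], [0.278, 0.971, -0.98], [0.278, 0.971, -0.98], [0.278, 0.971, -0.98], [0.278, 0.971, -0.98]], hand=[0, 0, 0, 0, 0, 0, 0, 0])

```text
clock: 50.05
position: [0.5306, 0.1893, 0.3344]
ee_rot: [-0.368, 0.87, 0.321, 0.068]
contact_force: [-0.1, 0.3, -2.6]
width: 0.045
gripper_force: 82.3
```

Call:
carry_out(linear=[[0.0041, -0.0134, -0.0024], [0.0041, -0.0134, -0.0024], [0.0041, -0.0134, -0.0024], [0.0041, -0.0134, -0.0024], [0.0041, -0.0134, -0.0024], [0.0041, -0.0134, -0.0024], [0.0041, -0.0134, -0.0024], [0.0041, -0.0134, -0.0024]], angular=[[0.278, 0.971, -0.98], [0.278, 0.971, -0.98], [0.278, 0.971, -0.98], [0.278, 0.971, -0.98], [0.278, 0.971, -0.98], [0.278, 0.971, -0.98], [0.278, 0.971, -0.98], [0.278, 0.971, -0.98]], hand=[0, 0, 0, 0, 0, 0, 0, 0])

```text
clock: 50.72
position: [0.547, 0.1357, 0.3248]
ee_rot: [-0.48, 0.87, -0.092, -0.061]
contact_force: [-0.0, 0.8, -1.7]
width: 0.0452
gripper_force: 82.4
```

```bash
python3 st.py
```

```text
p [0.547  0.1357 0.3248] q [-0.174  0.388  1.801  1.005  1.395  1.179] y [-0.218 -0.522 -0.824] d [-0.018  0.847 -0.532] G [0.5443 0.2644 0.244 ] 0.045165321789761924 [-0.   0.8 -1.7]
```

Tracking as planned, so I'll run the remaining 15 rows.

Call:
carry_out(linear=[[0.0041, -0.0134, -0.0024], [0.0041, -0.0134, -0.0024], [0.0041, -0.0134, -0.0024], [0.0041, -0.0134, -0.0024], [0.0041, -0.0134, -0.0024], [0.0041, -0.0134, -0.0024], [0.0041, -0.0134, -0.0024], [0.0041, -0.0134, -0.0024]], angular=[[0.278, 0.971, -0.98], [0.278, 0.971, -0.98], [0.278, 0.971, -0.98], [0.278, 0.971, -0.98], [0.278, 0.971, -0.98], [0.278, 0.971, -0.98], [0.278, 0.971, -0.98], [0.278, 0.971, -0.98]], hand=[0, 0, 0, 0, 0, 0, 0, 0])

```text
clock: 51.38
position: [0.5633, 0.0823, 0.3151]
ee_rot: [-0.497, 0.697, -0.486, -0.178]
contact_force: [-0.1, 0.6, -3.0]
width: 0.045
gripper_force: 82.4
```

Call:
carry_out(linear=[[0.0041, -0.0134, -0.0024], [0.0041, -0.0134, -0.0024], [0.0041, -0.0134, -0.0024], [0.0041, -0.0134, -0.0024], [0.0041, -0.0134, -0.0024], [0.0041, -0.0134, -0.0024], [0.0041, -0.0134, -0.0024], [0, 0, 0]], angular=[[0.278, 0.971, -0.98], [0.278, 0.971, -0.98], [0.278, 0.971, -0.98], [0.278, 0.971, -0.98], [0.278, 0.971, -0.98], [0.278, 0.971, -0.98], [0.278, 0.971, -0.98], [0, 0, 0]], hand=[0, 0, 0, 0, 0, 0, 0, 0])

```text
clock: 52.05
position: [0.5778, 0.0351, 0.307]
ee_rot: [0.43, -0.43, 0.753, 0.251]
contact_force: [-0.3, 0.1, -2.0]
width: 0.0451
gripper_force: 82.4
```

```bash
cat > pl3.py <<'E'
from h import *
s=manip.get_state();q=s['ee_rot'];R0=R.from_quat([q[1],q[2],q[3],q[0]])
t=np.radians(60);h=np.array([np.cos(t),np.sin(t),0]);d=np.array([*(.866*h[:2]),-.5]);d/=np.linalg.norm(d);y=np.array([-np.sin(t),np.cos(t),0])
R1=R.from_matrix(np.stack([np.cross(y,d),y,d],1));rv=(R1*R0.inv()).as_rotvec()
pf=np.array([.6485,.1582,.05])-.0094*h-.152*d
print('ang units',(rv/.08).round(3),'lin units',((pf-s['position'])/.5).round(4),s['width'],s['qpos'].round(2),s['contact_force'].round(1))
E
python3 pl3.py
python3 - <<'E'
from h import *
a=grab("top","t13");b=grab("side","s13")
cv2.imwrite("pics/b13.png",np.hstack([cv2.resize(a[60:220,160:300],(350,400)),cv2.resize(b[120:320,110:310],(400,400))]))
E
```

```text
ang units [ 0.006 -0.111  0.061] lin units [ 0.0005  0.002  -0.3621] 0.04514853367924194 [-0.35  0.36  1.92  1.25  1.11  2.56] [-0.3  0.1 -2. ]
```

View pics/b13.png

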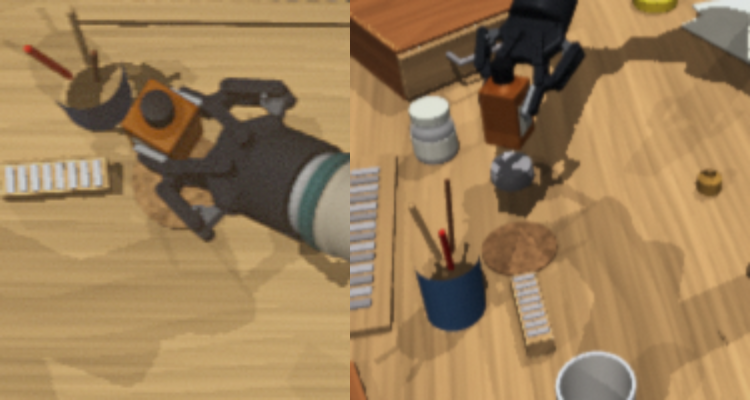

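Both views show the bottle upright, cap up, above the coaster and clear of the brush cup. Lowering it now.

Call:
carry_out(linear=[[0.0005, 0.002, -0.04], [0, 0, -0.05], [0, 0, -0.05], [0, 0, -0.05], [0, 0, -0.05], [0, 0, -0.04], [0, 0, -0.03], [0, 0, -0.02]], angular=[[0.006, -0.111, 0.061], [0, 0, 0], [0, 0, 0], [0, 0, 0], [0, 0, 0], [0, 0, 0], [0, 0, 0], [0, 0, 0]], hand=[0, 0, 0, 0, 0, 0, 0, 0])

```text
clock: 52.82
position: [0.5779, 0.0372, 0.1419]
ee_rot: [0.434, -0.435, 0.748, 0.25]
contact_force: [0.1, 0.4, -2.8]
width: 0.0452
gripper_force: 82.4
```

Call:
carry_out(linear=[[0, 0, 0], [0, 0, 0]], angular=[[0, 0, 0], [0, 0, 0]], hand=[0, 0])

```text
clock: 52.98
position: [0.5784, 0.037, 0.1437]
ee_rot: [0.435, -0.435, 0.748, 0.25]
contact_force: [0.7, -0.1, -2.3]
width: 0.045
gripper_force: 82.4
```

```bash
python3 pl3.py
python3 - <<'E'
from h import *
a=grab("top","t14");b=grab("side","s14")
cv2.imwrite("pics/b14.png",np.hstack([cv2.resize(a[90:190,180:290],(396,360)),cv2.resize(b[170:300,150:270],(332,360))]))
E
```

```text
ang units [-0.02   0.059 -0.05 ] lin units [-0.0008 -0.002  -0.0354] 0.044996870463520446 [-0.35  0.63  2.06  1.47  1.03  2.09] [ 0.7 -0.1 -2.3]
```

View pics/b14.png

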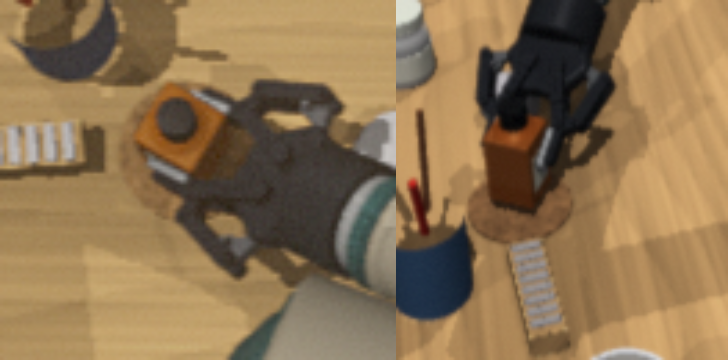

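Run:
```python
from h import *
print(p2w("top",179/3.6+180,119/3.6+90,.126)*1000, p2w("top",236.0,122,.126)*0)
```

```text
[643.90540635 154.81663255 126.        ] [0. 0. 0.]
```

Call:
carry_out(linear=[[-0.001, -0.002, -0.012], [0, 0, -0.008], [0, 0, -0.006], [0, 0, -0.005], [0, 0, 0], [0, 0, 0]], angular=[[0, 0, 0], [0, 0, 0], [0, 0, 0], [0, 0, 0], [0, 0, 0], [0, 0, 0]], hand=[0, 0, 0, 0, 0, 0])

```text
clock: 53.58
position: [0.5781, 0.0357, 0.1291]
ee_rot: [0.435, -0.435, 0.748, 0.25]
contact_force: [0.3, -0.8, -2.2]
width: 0.0451
gripper_force: 82.4
```

Run:
```python
from h import *
im=grab("top","t15");hsv=cv2.cvtColor(im,cv2.COLOR_BGR2HSV)
b=im[110:140,212:248]
v=hsv[110:140,212:248]
amb=cv2.inRange(v,(3,150,80),(16,255,255));blk=cv2.inRange(v,(0,0,0),(180,255,62))
n,l,st,c=cv2.connectedComponentsWithStats(blk)
for i in range(1,n):
    if st[i,4]>25: print('dark',st[i],c[i]+[212,110],p2w("top",*(c[i]+[212,110]),.108)[:2]*1000)
n,l,st,c=cv2.connectedComponentsWithStats(amb|blk)
cv2.imwrite("pics/c15.png",cv2.resize(im[100:150,200:260],None,fx=10,fy=10,interpolation=cv2.INTER_CUBIC))
```

```text
(no output)
```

View pics/c15.png

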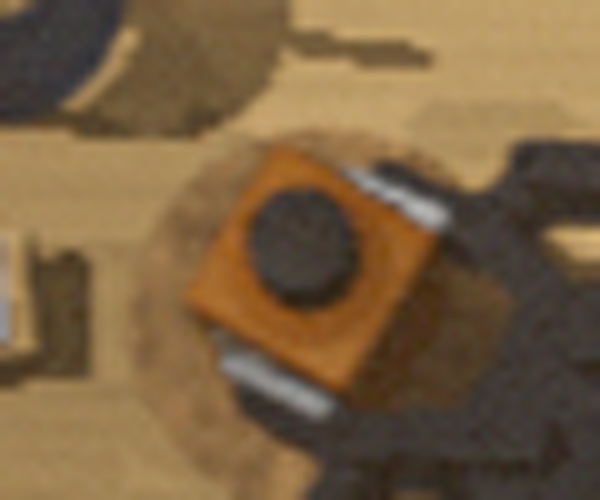

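Run:
```python
from h import *
print(p2w("top",230.4,124.2,.111)*1000,p2w("top",231.25,126.8,.083)*1000)
```

```text
[644.75520241 154.60255887 111.        ] [644.99963092 155.03075438  83.        ]
```

Call:
carry_out(linear=[[0.007, 0.006, 0], [0, 0, -0.003], [0, 0, -0.003], [0, 0, 0], [0, 0, 0]], angular=[[0, 0, 0], [0, 0, 0], [0, 0, 0], [0, 0, 0], [0, 0, 0]], hand=[0, 0, 0, 0, 0])

```text
clock: 54.05
position: [0.5821, 0.0387, 0.1276]
ee_rot: [0.437, -0.434, 0.747, 0.25]
contact_force: [-1.2, -2.1, 4.8]
width: 0.0454
gripper_force: 83.2
```

Call:
carry_out(linear=[[0, 0, 0], [0, 0, 0], [0, 0, 0], [0, 0, 0], [0, 0, 0], [0, 0, 0]], angular=[[0, 0, 0], [0, 0, 0], [0, 0, 0], [0, 0, 0], [0, 0, 0], [0, 0, 0]], hand=[0.6, 0.7, 0.8, 0.85, 0.85, 0.85])

```text
clock: 54.55
position: [0.5816, 0.0387, 0.126]
ee_rot: [0.435, -0.435, 0.748, 0.25]
contact_force: [-1.1, 0.2, -0.9]
width: 0.0724
gripper_force: 0.0
```

Call:
carry_out(linear=[[-0.009, -0.015, 0.01], [-0.017, -0.03, 0.02], [-0.026, -0.045, 0.03], [-0.026, -0.045, 0.03], [-0.026, -0.045, 0.03], [-0.02, -0.03, 0.05], [0, 0, 0.05], [0, 0, 0.05]], angular=[[0, 0, 0], [0, 0, 0], [0, 0, 0], [0, 0, 0], [0, 0, 0], [0, 0, 0], [0, 0, 0], [0, 0, 0]], hand=[0.85, 0.85, 0.85, 0.85, 0.85, 0.85, 0.85, 0.85])

```text
clock: 55.22
position: [0.5187, -0.0679, 0.2623]
ee_rot: [0.435, -0.434, 0.749, 0.249]
contact_force: [0.9, -0.1, -0.1]
width: 0.0724
gripper_force: 0.0
```

```bash
python3 st.py
python3 - <<'E'
from h import *
a=grab("top","t16");b=grab("side","s16")
cv2.imwrite("pics/b16.png",np.hstack([cv2.resize(a[90:170,190:290],(450,360),interpolation=cv2.INTER_CUBIC),cv2.resize(b[60:300,60:290],(345,360))]))
E
```

```text
p [ 0.5187 -0.0679  0.2623] q [-0.596  0.407  2.021  1.165  1.228  2.333] y [-0.866  0.5   -0.004] d [ 0.435  0.751 -0.497] G [0.5848 0.0462 0.1867] 0.07239837074708483 [ 0.9 -0.1 -0.1]
```

View pics/b16.png

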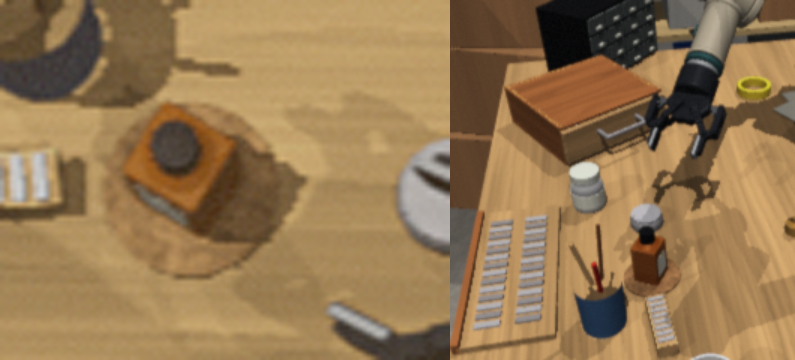

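Run:
```python
from h import *
print(p2w("top",190+176/4.5,90+145/4.5,.108)*1000,'want px',w2p("top",np.array([.6485,.1582,.108])))
# drawer handle check: closed bar midpoint prediction in side/top
for n in("top","side"): print(n,w2p(n,np.array([.6615,-.2525,.067])))
im=cv2.imread("pics/t16.png");print(tools(im,(100,120,440,290)).keys())
```

```text
[650.04168595 157.96134254 108.        ] want px [228.99330639 122.87886913]
top [402.25398398 123.6254182 ]
side [178.28387232 144.01504648]
dict_keys([])
```

```bash
python3 -c "
from rig import manip
print(manip.sign_off())"
```

```text
the job is handed in; nothing more can be done
None
```

The job is handed in: all five tools lie side by side in the drawer with handles at the front, the drawer is pushed home against its stop, and the bottle stands upright about 2 mm from the centre of the coaster.

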